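# Clamp up a batch of cap badges with the ratchet wrench

## Task

Set up the clamp jig for a batch of cap badges. First turn the black knob until the red pointer lines up with the yellow mark; then lay every brass badge blank flat in the jig bed, side by side between the black stop and the end wall, long sides running from jaw to fence; then put the ratchet wrench over the brass clamp nut and tighten it clockwise in back-and-forth strokes until the blue jaw is fully home, and finally lay the wrench back across its red stand. Turn the nut only with the wrench, and leave the tin, the tape roll and the thread spool where they are.

Things in the scene. Friction and masses are not known exactly. Their poses are not given: they have to be found in the camera images.
- jig: clamp jig fixed to the bench: grey base 170 (x) x 365 (y) x 12 mm, y from -190 to +175. Origin: underside, z up, turned up to 0.15 rad. The bed is the base's top, 12 mm up, bounded by an aluminium fence whose inner face is at x = +50 mm, an aluminium end wall at y = +90, the black stop on the -y side and the blue jaw on the -x side; all four 12 mm thick and 12 high above the bed
- jaw (a joint): travel of the blue jaw bar (12 x 200 mm, 12 high above the bed) towards the fence, m: its face is at jig x = -50 mm at 0 and at x = 0 at 0.05 (hard stop, fully home), leaving 50 mm between jaw and fence. Driven by the nut, 10 mm per rad; it pushes blanks along and squares them. Starts at 0 to 0.004
- nut (a joint): angle of the clamp nut, rad: grows when turned clockwise seen from above; starts 0 to 0.4, hard stop at 5.0 (jaw home). Stiff (about 0.3 N m), stays where it is left
- nut_seat (a point): on the nut's vertical axis (jig x = 0, y = +140 mm), on top of its 50 mm flange, 46 mm above the bench: the seated wrench ring's underside rests here. Above it: a round brass part 40 mm across (10 mm high), then 14 upright round drive pins on the same outline up to 23 mm, then a thin stud up to 32 mm above this point
- wrench: ratchet ring wrench, 0.43 kg. Origin: centre of the ring, at its underside; x along the handle away from the ring, z up. Ring 62 mm outside, 46 mm hole, 24 mm high (3 mm play all round on the nut). Handle 16 mm wide, 14 thick, centre line 12 mm above the ring's underside, from x = 28 to 208 mm, orange with a black middle; centre of mass near x = 89 mm
- wrench_grip (a point): centre of the wrench handle's black grip, 95 mm from the ring's centre, 12 mm above its underside
- stand: red wrench stand fixed to the bench, origin under its centre, x along the wrench. Base 160 x 62 x 6 mm; two cross saddles at x = -50 and +50 mm (12 thick), tops 30 mm up, with ears to 45 mm leaving 40 mm between them in y. The wrench lies across both saddles, its grip over the stand's centre and its ring beyond the +x saddle; its grip is then 37 mm up
- knob_grip (a point): on the vertical axis of the round black knob (34 mm across, 30 mm high, from 18 to 48 mm above the bench), at a good gripping height 38 mm above the bench. At jig x = -30, y = -155 mm
- knob (a joint): knob angle, rad: grows clockwise seen from above, 0 to 6.25; starts 0 to 0.8. About 0.04 N m. Moves stop and red pointer 8 mm per rad towards jig +y; counter-clockwise moves them back
- pointer (a point): tip of the red pointer (3 mm wide needle carried by the stop, reaching over the fence onto the white scale), 26 mm above the bench; it moves along jig y
- mark: yellow mark on the white scale; origin at its tip that faces the pointer, its axes parallel to the jig's. The pointer is aligned when both have the same jig y; the mark is always 15 mm or more to the +y side of the pointer at the start
- stop_face (a point): foot of the black stop's face towards the blanks (face looks to jig +y), at bed height; axes parallel to the jig's. The stop is 12 mm thick, 12 high above the bed, and spans jig x = 8 to 50 mm
- blank0: brass badge blank 46 (x) x 28 (y) x 10 mm, about 90 g, copper inlay on top; origin at the centre of its underside; lies flat on the green mat to begin with. Two to four blanks are present; the others are absent (None)
- blank1: brass badge blank 46 (x) x 28 (y) x 10 mm, about 90 g, copper inlay on top; origin at the centre of its underside; lies flat on the green mat to begin with. Two to four blanks are present; the others are absent (None)
- blank2: brass badge blank 46 (x) x 28 (y) x 10 mm, about 90 g, copper inlay on top; origin at the centre of its underside; lies flat on the green mat to begin with. Two to four blanks are present; the others are absent (None)
- blank3: brass badge blank 46 (x) x 28 (y) x 10 mm, about 90 g, copper inlay on top; origin at the centre of its underside; lies flat on the green mat to begin with. Two to four blanks are present; the others are absent (None)
- tin: bystander: small can 56 mm across, 65 high; origin at its underside
- tape: bystander: blue tape roll 84 mm across, 30 high, lying flat; origin at its underside
- spool: bystander: red thread spool 40 mm across, 42 high; origin at its underside
- wrench_head (a point): centre of the wrench ring at its underside. Two spring pawls inside ride over the nut pins: pressed straight down (under 10 N) the ring goes on at any angle; a small wiggle helps if it catches. Clockwise from above it drives the nut after up to 0.22 rad of free play; counter-clockwise it slips freely. With z down it would work backwards

How it is judged:
On the way, in this order (a step that is already met when the one before it is completed fails the run):
1. the red pointer is lined up with the yellow mark (y of pointer in the frame of mark between -0.0025 and 0.0025 m), for 0.3 s.
2. every blank present lies flat in the bed, in line (z of blank0 in the frame of jig between 0.008 and 0.016 m and x of blank0 in the frame of jig between -0.03 and 0.031 m and y of each of blank0, blank1, blank2, blank3 in the frame of stop_face above 0.01 m and y of each of blank0, blank1, blank2, blank3 in the frame of jig below 0.08 m and angle between the x axis of each of blank0, blank1, blank2, blank3 and the x axis of jig, either way round below 0.35 rad and z of blank1 in the frame of jig between 0.008 and 0.016 m and x of blank1 in the frame of jig between -0.03 and 0.031 m and z of blank2 in the frame of jig between 0.008 and 0.016 m and x of blank2 in the frame of jig between -0.03 and 0.031 m and z of blank3 in the frame of jig between 0.008 and 0.016 m and x of blank3 in the frame of jig between -0.03 and 0.031 m), for 0.3 s.
3. the jaw is fully home (value of joint jaw above 0.048 m), for 0.2 s.
4. the wrench lies back across its stand (horizontal distance between wrench_grip and stand below 0.03 m and z of wrench_grip in the frame of stand between 0.03 and 0.045 m and angle between the x axis of wrench and the x axis of stand, either way round below 0.35 rad and linear speed of wrench below 0.02 m/s), for 0.3 s.
At the end, for the whole second after the job is handed in: pointer within 2.5 mm of the mark; jaw within 2 mm of home; each blank present flat on the bed between jaw and fence, stop and end wall, long side within 0.35 rad of the jaw-to-fence direction; wrench at rest across both saddles, grip within 30 mm of the stand centre, along it within 0.35 rad (all of step 1 and all of step 4 and value of joint jaw above 0.048 m and z of blank0 in the frame of jig between 0.008 and 0.016 m and x of blank0 in the frame of jig between 0.014 and 0.036 m and y of each of blank0, blank1, blank2, blank3 in the frame of stop_face above 0.01 m and y of each of blank0, blank1, blank2, blank3 in the frame of jig below 0.08 m and angle between the x axis of each of blank0, blank1, blank2, blank3 and the x axis of jig, either way round below 0.35 rad and z of blank1 in the frame of jig between 0.008 and 0.016 m and x of blank1 in the frame of jig between 0.014 and 0.036 m and z of blank2 in the frame of jig between 0.008 and 0.016 m and x of blank2 in the frame of jig between 0.014 and 0.036 m and z of blank3 in the frame of jig between 0.008 and 0.016 m and x of blank3 in the frame of jig between 0.014 and 0.036 m); the robot touches nothing.
It fails at once if the nut is turned other than with the wrench over it (velocity of joint nut above 0.3 rad/s and distance between wrench_head and nut_seat above 0.025 m).
It fails at once if a bystander (tin, tape roll, spool) is pushed more than 30 mm or tipped over (distance of any of tin, tape, spool from where it was at the start of the episode above 0.03 m or angle between any of tin, tape, spool's own z axis and vertical above 0.5 rad).
Of blank0, blank1, blank2, blank3 only 2 to 4 are there at a start; the rules pass over those that are not, and their reading is None.
At some moment in a run one of blank0, blank1, blank2, blank3 may be knocked a few centimetres aside while the robot is not near it.
Once in a run the grip may slacken for a moment while it holds something.
It also fails if it takes over 210 s, if anything falls off the work surface, if the arm or the gripper's body presses on something with over 40 N, if the wrist force passes 120 N, or if a joint passes its speed limit or range.

## Robot

A 7-joint arm with a two-finger parallel gripper is mounted at the origin on the work surface. World frame = base frame: x ahead of the robot, y to its left, z up, the work surface at z = 0. Lengths are in m, angles in rad, forces in N, time in s.
With the tool pointing down it reaches from about 0.4 to 0.85 m from the base axis. Payload 10.4 kg.
Tool frame: the origin (TCP) lies at the very end of the fingers, on their centre line; the grasp point (between the pads) lies manip.hold_point_z behind it (manip.hold_point_z is the distance from the TCP to the grasp point, in m); z points along the fingers, y is the direction in which the jaws open and shut (so a half turn about z gives the same grasp; the last joint's range is limited). The gripper opens to 85 mm and grips with 20 to 120 N. Pads are 22 mm wide; open, the fingers measure 114 mm over their backs; the gripper's body (76 mm by 85 mm) begins 54 mm behind the grasp point. The pads swing forward as they close: fully open they stand 13 mm farther back than shut.
Start: joints at [1.305, 0.332, -0.065, 1.46, 0.022, 1.35, -0.088], TCP at [0.15, -0.607, 0.231] pointing down, gripper open.
Joint ranges: [-2.6, 2.6], [-0.5, 2.12], [-1.47, 1.34], [0.16, 2.42], [-1.27, 4.41], [0.06, 2.06], [-2.6, 2.6]. Speed limits (rad/s): [2.22, 2.22, 2.79, 2.79, 3.14, 3.14, 3.14].

## Interface

Orientations are given as a unit quaternion [x, y, z, w].
In Python, from workcell import manip gives the robot as it stands.
- The arm moves only by the tool jog_arm, never from a script. Its arguments are lists of equal length, an entry for each row: "translation": the shift along the world's x, y, z in mm, a list of three; "turn": the turn about the world's z in degrees. In form: {"translation": [[x, y, z], ...], "turn": [turn, ...]}. A call has 1 to 12 rows; each row is the pose to reach, as a shift and turn from the pose measured when the call began; what a row does not reach only later rows make up. A row lasts 1/12 s, in which the tool goes at most 41.7 mm and 7.16 degrees, less where a joint would pass 70% of its speed; a pose out of reach is approached as far as the arm can. A call with a gripper value outside its range is refused whole. "grip" is the finger opening in mm, from 0 to 85.4, set as the call begins (left out, the last holds). The fingers move at their own pace and stop on an object; "grip_force" is the grip in N (left out, the last holds). Time passes only in rows, so rows that repeat a pose let the fingers close. It gives the time, the measured TCP pose, the force and the opening at its end, in the units of the state.
- manip.get_obs(): the state, without advancing time (a new reading comes with each control period).
- manip.camera(name): name is "scene" or "top" or "wrist"; returns a dict with "frame" (480x640x3 uint8, red, green, blue), "mtx" (3x3 intrinsics, pixels), "pose" (4x4, takes a point from camera to world coordinates). Camera axes: x right, y down, z forward; pixel columns grow to the right and rows downward; lengths in m; the calibration is good to about 2 mm. A picture is of the moment at which its call begins. There is no depth.
- manip.hand_in(): hands the job in, once; it reports no verdict.
Trained networks look in a picture, given as the dict that the camera call returned (one of the last four; its "shot" number tells which), for a name from the list of things; names that differ only in an ending like _2 or _b are one class to them, and where a whole thing is asked for, a point or a joint stands for the part that bears it (a point fixed in the world has none). Each returns a list of dicts, best first, with "confidence" (0 to 1); they miss things now and then, are a little off and sometimes report something else, mostly with a low value. They report only what shows in the picture. A call takes as long as a camera call.
- manip.outline_of(picture, label): "mask" (480x640 bool, what is visible of it) and "extent" ([left, top, right, bottom] in pixels, round what is visible of it).
- manip.pinpoint(picture, label): "at" ([column, row] in pixels: a listed point, or the origin of a listed thing).
The state is a dict: "clock": time; "joint_pos": joint angles; "joint_velocities": joint speeds; "tau": joint torques, N m; "position": TCP position; "ee_rot": TCP orientation; "ft_force": force on the tool from outside, world axes, zero at the start; "torque": the same for the moment, N m; "grip_width": opening from 0.0 (shut) to 1.0 (fully open).
Only numpy, scipy, OpenCV 4.12 (cv2) and the standard library are available. Lean on these libraries where they do the work, as an engineer would, in place of code of your own. Each camera call takes 0.05 s, during which the arm holds its last target. There are 200 camera calls.

## Working session

There is one attempt and no reset: what is moved stays moved. The work goes in short steps, Python scripts to look and compute and a tool call to move; the robot and the scene stay as the last step left them, time stands still between calls to the robot, and variables do not carry over. Pictures are saved under pics/ and viewed, about 12 in all and at most 16, crops included, and the job is handed in when it is done.

Besides the shell and the picture viewer there is one more tool, called after "Call:" by a JSON object that holds its "method" and its "body". jog_arm: Moves the arm, as the interface text tells. Its arguments: {"type":"object","properties":{"translation":{"type":"array"},"turn":{"type":"array"},"grip":{"type":"number"},"grip_force":{"type":"number"}},"required":["translation","turn"]}

```bash
ls; mkdir -p pics
cat > h.py <<'E'
import numpy as np, cv2
from workcell import manip
def save(p,name,box=None,scale=1):
    f=cv2.cvtColor(p["frame"],cv2.COLOR_RGB2BGR)
    if box: f=f[box[1]:box[3],box[0]:box[2]]
    if scale!=1: f=cv2.resize(f,None,fx=scale,fy=scale,interpolation=cv2.INTER_CUBIC)
    cv2.imwrite("pics/"+name+".png",f)
def w(p,uv,z):
    K=np.array(p["mtx"]);T=np.array(p["pose"])
    d=T[:3,:3]@np.linalg.solve(K,[uv[0],uv[1],1.0]);o=T[:3,3]
    return o+d*(z-o[2])/d[2]
def px(p,X):
    K=np.array(p["mtx"]);T=np.array(p["pose"])
    c=T[:3,:3].T@(np.array(X)-T[:3,3]);q=K@c
    return q[:2]/q[2]
def rect(p,m,z):
    ys,xs=np.nonzero(m)
    c=max(cv2.findContours(m.astype(np.uint8),0,1)[0],key=cv2.contourArea)[:,0]
    P=np.array([w(p,u,z)[:2] for u in c])*1000
    return cv2.minAreaRect(P.astype(np.float32))
E
python3 - <<'E'
from h import *
print(manip.hold_point_z, manip.get_obs())
for n in ["top","scene"]:
    p=manip.camera(n); save(p,n+"0"); print(n,np.round(p["pose"],3).tolist())
    Z=dict(jig=0,nut_seat=.046,wrench=.03,wrench_grip=.037,stand=0,knob_grip=.038,pointer=.026,mark=.026,stop_face=.012,blank0=0,tin=0,tape=0,spool=0,wrench_head=.025)
    for k,z in Z.items():
        print(k,[(round(d["confidence"],2),np.round(d["at"]).tolist(),np.round(w(p,d["at"],z)[:2],3).tolist()) for d in manip.pinpoint(p,k)[:6]])
    for d in manip.outline_of(p,"blank0")[:6]: print("B",round(d["confidence"],2),rect(p,d["mask"],.01))
E
```

```text
pics
0.0187 {'clock': 0.0, 'joint_pos': array([ 1.30539363,  0.33289153, -0.06472889,  1.46097403,  0.02166323,
        1.34986728, -0.08848708]), 'joint_velocities': array([-7.26898601e-04, -2.87133363e-03, -4.34927062e-04,  9.17920905e-04,
       -8.62117320e-04, -8.33185342e-06, -1.65851631e-03]), 'tau': array([ 8.22747206e-04, -6.25454521e+01,  4.97253437e-02, -3.91611171e+01,
        1.63256162e-02,  9.71406873e-03,  1.54428363e-07]), 'position': array([ 0.15016503, -0.60630199,  0.23048812]), 'ee_rot': array([ 9.92635054e-01,  1.21140950e-01, -1.45927628e-04, -7.06478445e-04]), 'ft_force': array([-1.23850313,  0.36830289,  0.51324878]), 'torque': array([-0.03000422, -0.00398355, -0.01800697]), 'grip_width': 0.9977449837266982}
top [[0.072, -0.976, 0.207, 0.387], [-0.997, -0.071, 0.013, 0.001], [0.002, -0.208, -0.978, 1.174], [0.0, 0.0, 0.0, 1.0]]
jig [(0.93, [322.0, 284.0], [0.538, 0.002])]
nut_seat [(0.86, [258.0, 266.0], [0.559, 0.134])]
wrench [(0.89, [489.0, 260.0], [0.61, -0.336]), (0.58, [362.0, 251.0], [0.61, -0.075])]
wrench_grip [(0.59, [494.0, 307.0], [0.512, -0.345])
[... 1413 characters left out ...]
ark [(0.43, [301.0, 216.0], [0.619, -0.072])]
stop_face [(0.54, [313.0, 201.0], [0.567, -0.107])]
blank0 [(0.8, [418.0, 364.0], [0.573, 0.363]), (0.72, [443.0, 296.0], [0.432, 0.263])]
tin [(0.74, [238.0, 196.0], [0.726, -0.225])]
tape [(0.86, [273.0, 283.0], [0.756, 0.045])]
spool [(0.57, [376.0, 402.0], [0.692, 0.383])]
wrench_head [(0.73, [258.0, 141.0], [0.606, -0.351])]
B 0.62 ((578.4993896484375, 361.2450866699219), (26.99818229675293, 47.01932144165039), 60.65574645996094)
B 0.61 ((438.6590576171875, 255.48388671875), (28.189743041992188, 48.418113708496094), 72.6873779296875)
B 0.38 ((484.4214172363281, -165.44114685058594), (61.64458465576172, 35.02483367919922), 60.533905029296875)
```

View pics/top0.png

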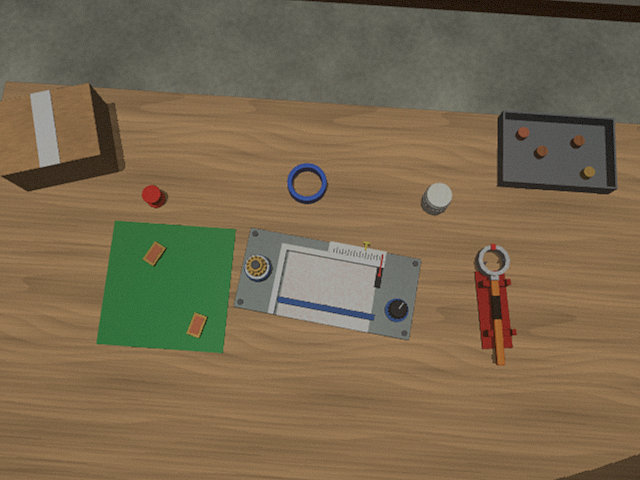

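View pics/scene0.png

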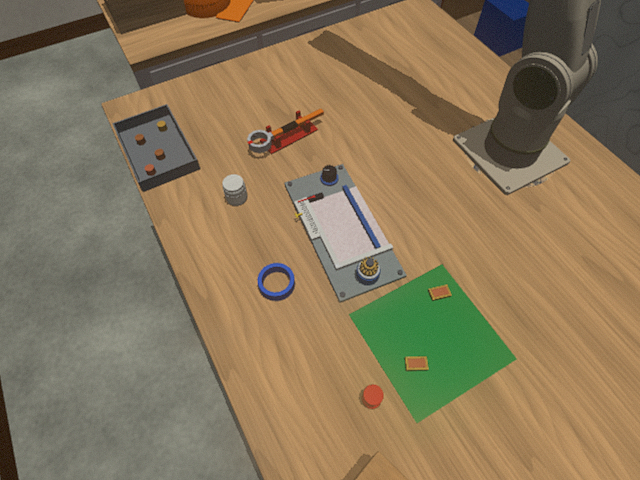

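The pictures show two blanks on the green mat, at about (198,330) and (155,253) in the top view. The jig is in the middle with its knob at (397,309), and the wrench is on its stand at right. I'm moving over the knob first.

Call:
{"method": "jog_arm", "body": {"translation": [[340,448,-20],[340,448,-20],[340,448,-20],[340,448,-20],[340,448,-20],[340,448,-20],[340,448,-20],[340,448,-20],[340,448,-20],[340,448,-20],[340,448,-20],[340,448,-20]], "turn": [80,80,80,80,80,80,80,80,80,80,80,80]}}

```text
clock: 2.6
position: [0.4533, -0.2069, 0.2139]
ee_rot: [0.68, 0.733, 0.0, 0.001]
ft_force: [1.9, -2.0, 0.9]
grip_width: 0.998
```

Call:
{"method": "jog_arm", "body": {"translation": [[37,49,-3],[37,49,-3],[37,49,-3],[37,49,-3],[37,49,-3]], "turn": [0,0,0,0,0]}}

```text
clock: 3.02
position: [0.4898, -0.1588, 0.2108]
ee_rot: [0.68, 0.733, -0.0, 0.0]
ft_force: [0.5, -0.6, -1.0]
grip_width: 1.003
```

```bash
cat > look.py <<'E'
from h import *
import sys
def look(name,ks,cam="wrist",view=True):
    p=manip.camera(cam); save(p,name)
    Z=dict(jig=0,nut_seat=.046,wrench=.03,wrench_grip=.037,stand=0,knob_grip=.038,pointer=.026,mark=.026,stop_face=.012,blank0=0,wrench_head=.025)
    for k in ks:
        print(k,[(round(d["confidence"],2),np.round(d["at"]).tolist(),np.round(w(p,d["at"],Z[k])[:2],4).tolist()) for d in manip.pinpoint(p,k)[:3]])
    return p
E
python3 - <<'E'
from look import *
p=look("knob1",["knob_grip","pointer","mark","stop_face","jig"])
o=manip.get_obs();print(o["joint_pos"].round(2),o["position"].round(4),o["clock"]);print(p["pose"].round(3).tolist())
E
```

```text
knob_grip [(0.71, [333.0, 208.0], [0.4956, -0.1509])]
pointer [(0.98, [450.0, 179.0], [0.608, -0.1168])]
mark [(0.44, [459.0, 145.0], [0.61, -0.0839])]
stop_face [(0.61, [399.0, 168.0], [0.5601, -0.1107]), (0.19, [416.0, 374.0], [0.6149, -0.3534])]
jig [(0.87, [398.0, 46.0], [0.5461, 0.0001])]
[ 0.78  0.15 -0.61  1.75  0.09  1.27  0.23] [ 0.4899 -0.1587  0.211 ] 3.3167
[[0.997, 0.071, 0.023, 0.483], [0.075, -0.954, -0.289, -0.087], [0.001, 0.29, -0.957, 0.354], [0.0, 0.0, 0.0, 1.0]]
```

View pics/knob1.png

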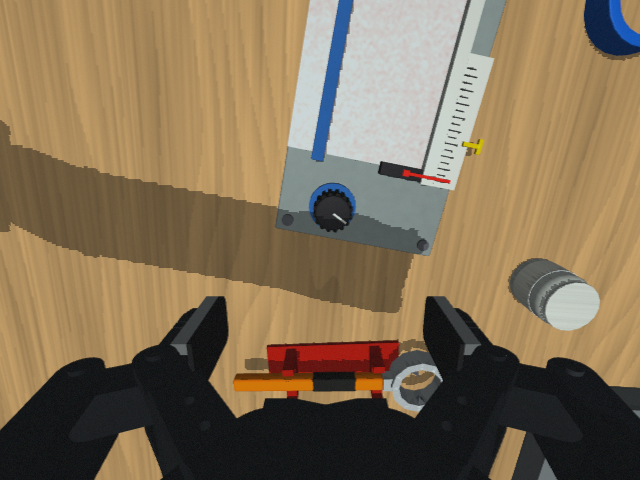

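Run:
```python
from look import *
p=manip.camera("wrist")
a=w(p,(276,227),.012);b=w(p,(430,254),.012);print(a,b,np.linalg.norm(a-b),"yaw",np.arctan2(*(b-a)[1::-1]))
print("knob top",w(p,(333,211),.048))
t=manip.camera("top");r=rect(t,manip.outline_of(t,"jig")[0]["mask"],.012);print(r,cv2.boxPoints(r))
for d in manip.pinpoint(t,"knob_grip"):print(d["at"],w(t,d["at"],.038))
r=rect(t,manip.outline_of(t,"stand")[0]["mask"],.006);print("stand",r)
r=rect(p,manip.outline_of(p,"stand")[0]["mask"],.006);print("stand",r)
```

```text
[ 0.43878479 -0.18107298  0.012     ] [ 0.60627197 -0.19906208  0.012     ] 0.1684504840526849 yaw -0.10699561692564451
knob top [ 0.4960087  -0.15177211  0.048     ]
((540.8294067382812, -7.1392822265625), (362.2401428222656, 171.36196899414062), 83.81947326660156) [[ 436.14676 -177.98207]
 [ 606.51276 -196.43115]
 [ 645.5121   163.7035 ]
 [ 475.14606  182.15259]]
[400.2, 313.5] [ 0.48584118 -0.15730778  0.038     ]Traceback (most recent call last):
  File "<stdin>", line 7, in <module>
IndexError: list index out of range
```

Call:
{"method": "jog_arm", "body": {"translation": [[6,8,-40],[6,8,-80],[6,8,-120],[6,8,-155],[6,8,-180],[6,8,-189],[6,8,-189],[6,8,-189]], "turn": [0,0,0,0,0,0,0,0]}}

```text
clock: 4.23
position: [0.4969, -0.15, 0.0229]
ee_rot: [0.68, 0.733, 0.0, 0.001]
ft_force: [-0.3, -1.1, 1.3]
grip_width: 1.0
```

Call:
{"method": "jog_arm", "body": {"translation": [[0,0,0],[0,0,0],[0,0,0],[0,0,0],[0,0,0],[0,0,0]], "turn": [0,0,0,0,0,0], "grip": 20, "grip_force": 40}}

```text
clock: 4.73
position: [0.4963, -0.1504, 0.0238]
ee_rot: [0.68, 0.733, -0.0, 0.001]
ft_force: [-7.3, -0.2, 13.0]
grip_width: 0.381
```

Call:
{"method": "jog_arm", "body": {"translation": [[0,0,1],[0,0,1],[0,0,1],[0,0,1],[0,0,1],[0,0,1],[0,0,1],[0,0,1],[0,0,1],[0,0,1],[0,0,1],[0,0,1]], "turn": [-7,-14,-21,-28,-35,-42,-49,-56,-63,-70,-75,-80]}}

```text
clock: 5.73
position: [0.4979, -0.1516, 0.0244]
ee_rot: [0.993, 0.122, 0.001, 0.001]
ft_force: [13.1, -5.9, -21.3]
grip_width: 0.381
```

Run:
```python
from look import *
for c in ["wrist","top","scene"]:
    look("knob2_"+c,["pointer","mark"],c)
o=manip.get_obs();print(o["joint_pos"].round(2),o["position"].round(4),o["ft_force"].round(1),o["torque"].round(2))
```

```text
pointer [(0.88, [280.0, 5.0], [0.6094, -0.1079])]
mark []
pointer [(0.43, [375.0, 252.0], [0.6087, -0.1023])]
mark [(0.53, [364.0, 251.0], [0.6093, -0.0793])]
pointer [(0.43, [297.0, 204.0], [0.6115, -0.1108])]
mark [(0.53, [302.0, 215.0], [0.6156, -0.0752])]
[ 0.5   0.35 -0.33  1.93  0.14  0.88 -1.23] [ 0.4979 -0.1516  0.0244] [ 13.9  -6.4 -20.1] [-1.22 -2.77  0.02]
```

Call:
{"method": "jog_arm", "body": {"translation": [[-1,1,-1],[-1,1,-1],[-1,1,-1],[-1,1,-1],[-1,1,-1],[-1,1,-1],[-1,1,-1],[-1,1,-1],[-1,1,-1],[-1,1,-1],[-1,1,-1],[-1,1,-1]], "turn": [-7,-14,-21,-28,-35,-42,-49,-56,-63,-68,-70,-70]}}

```text
clock: 7.18
position: [0.4974, -0.1536, 0.0242]
ee_rot: [0.883, -0.469, 0.002, 0.002]
ft_force: [1.5, -9.9, -1.0]
grip_width: 0.382
```

Call:
{"method": "jog_arm", "body": {"translation": [[0,0,0],[0,0,0],[0,0,0],[0,0,0],[0,0,40],[0,0,80],[0,0,120],[0,0,130],[0,0,130]], "turn": [0,0,0,0,0,0,7,14,21], "grip": 70}}

```text
clock: 7.93
position: [0.4996, -0.1536, 0.1584]
ee_rot: [0.955, -0.298, 0.006, 0.002]
ft_force: [0.3, -0.6, -0.6]
grip_width: 0.824
```

Call:
{"method": "jog_arm", "body": {"translation": [[0,0,0],[0,0,0],[0,0,0],[0,0,0],[0,0,0],[0,0,0],[0,0,0],[0,0,0],[0,0,0],[0,0,0],[0,0,0],[0,0,0]], "turn": [7,14,21,28,35,42,49,56,63,70,77,84]}}

```text
clock: 8.93
position: [0.4995, -0.1532, 0.1584]
ee_rot: [0.907, 0.421, 0.005, -0.003]
ft_force: [0.1, 0.3, -0.0]
grip_width: 0.824
```

Call:
{"method": "jog_arm", "body": {"translation": [[0,0,0],[0,0,0],[0,0,0],[0,0,0],[0,0,0],[0,0,0],[0,0,0],[0,0,0]], "turn": [7,14,21,28,35,42,45,45]}}

```text
clock: 9.6
position: [0.4995, -0.1528, 0.1583]
ee_rot: [0.676, 0.737, 0.004, -0.005]
ft_force: [-0.2, -0.4, 0.1]
grip_width: 0.819
```

Run:
```python
from look import *
for c in ["wrist","top"]:
    look("knob3_"+c,["knob_grip","pointer","mark"],c)
o=manip.get_obs();print(o["joint_pos"].round(2),o["position"].round(4),o["ee_rot"].round(3),o["ft_force"].round(1),o["torque"].round(2))
```

```text
knob_grip [(0.77, [323.0, 231.0], [0.4966, -0.1522])]
pointer [(0.76, [467.0, 171.0], [0.6091, -0.0956])]
mark [(0.61, [413.0, 419.0], [0.6052, -0.3451]), (0.46, [473.0, 156.0], [0.6117, -0.0834]), (0.19, [398.0, 43.0], [0.5397, -0.0083])]
knob_grip [(0.73, [401.0, 311.0], [0.4911, -0.1585])]
pointer [(0.71, [369.0, 252.0], [0.6086, -0.0891])]
mark [(0.54, [367.0, 250.0], [0.6131, -0.0851]), (0.16, [256.0, 267.0], [0.5611, 0.1398])]
[ 0.53  0.19 -0.35  1.81  0.06  1.16  0.25] [ 0.4995 -0.1531  0.1584] [ 0.677  0.736  0.004 -0.005] [-0.4  1.6 -0.8] [-0.01 -0.04  0.01]
```

Run:
```python
import cv2
f=cv2.imread("pics/knob3_wrist.png")[110:210,390:540];cv2.imwrite("pics/k3c.png",cv2.resize(f,None,fx=5,fy=5,interpolation=cv2.INTER_NEAREST))
```

```text
(no output)
```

View pics/k3c.png

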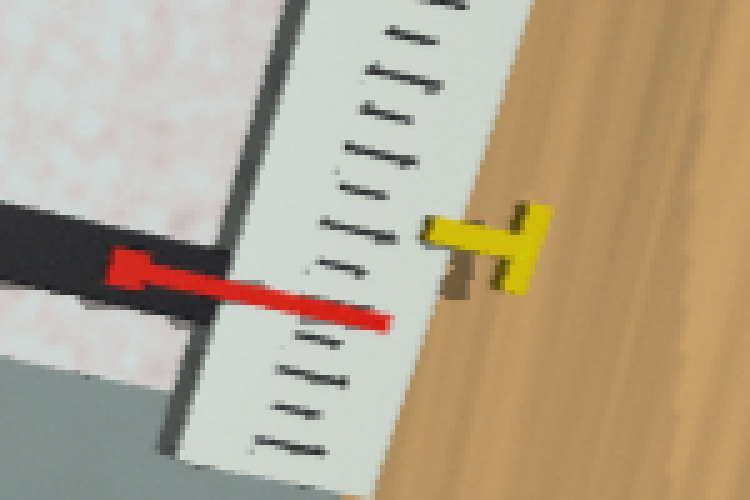

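Run:
```python
from look import *
p=manip.camera("wrist")
y=-.1075;R=np.array([[np.cos(y),-np.sin(y)],[np.sin(y),np.cos(y)]])
J=lambda a:R.T@(a[:2]-[.5418,0])
for z in(.016,.026,.036): print(z,J(w(p,(468,174.6),.026))*1e3,J(w(p,(474.4,155.8),z))*1e3)
print(J(w(p,(468,174.6),.02)-0),J(w(p,(390+297/5,110+447/5),.024)),J(w(p,(390+410/5,110+77/5),.024)),p["pose"][:3,3])
```

```text
0.016 [ 79.42083636 -90.81738116] [ 84.26256462 -75.11243607]
0.026 [ 79.42083636 -90.81738116] [ 79.92490674 -75.55310523]
0.036 [ 79.42083636 -90.81738116] [ 75.58724886 -75.99377439]
[ 0.08201249 -0.09088429] [ 0.07122461 -0.11346685] [ 0.07169197 -0.05346747] [ 0.49263337 -0.08293837  0.30243721]
```

Call:
{"method": "jog_arm", "body": {"translation": [[-3,1,-40],[-3,1,-80],[-3,1,-115],[-3,1,-130],[-3,1,-134],[-3,1,-134],[-3,1,-134]], "turn": [0,0,0,0,0,0,0]}}

```text
clock: 10.63
position: [0.4974, -0.1523, 0.0255]
ee_rot: [0.677, 0.736, 0.004, -0.004]
ft_force: [0.9, 0.3, 1.2]
grip_width: 0.818
```

Call:
{"method": "jog_arm", "body": {"translation": [[0,0,0],[0,0,0],[0,0,0],[0,0,0],[0,0,0]], "turn": [0,0,0,0,0], "grip": 20}}

```text
clock: 11.05
position: [0.4966, -0.1528, 0.0268]
ee_rot: [0.677, 0.736, 0.004, -0.004]
ft_force: [-10.4, 1.1, 12.7]
grip_width: 0.383
```

Call:
{"method": "jog_arm", "body": {"translation": [[0,0,0],[0,0,0],[0,0,0],[0,0,0],[0,0,0],[0,0,0],[0,0,0],[0,0,0],[0,0,0],[0,0,0],[0,0,0],[0,0,0]], "turn": [-7,-14,-21,-28,-35,-42,-49,-56,-63,-70,-77,-84]}}

```text
clock: 12.05
position: [0.4958, -0.1525, 0.0269]
ee_rot: [0.996, 0.09, 0.005, -0.001]
ft_force: [-3.7, 1.5, 1.0]
grip_width: 0.384
```

Call:
{"method": "jog_arm", "body": {"translation": [[0,0,0],[0,0,0],[0,0,0],[0,0,0],[0,0,0]], "turn": [-7,-14,-20,-22,-22]}}

```text
clock: 12.47
position: [0.4957, -0.1522, 0.027]
ee_rot: [0.995, -0.102, 0.005, -0.0]
ft_force: [0.9, 0.1, -4.6]
grip_width: 0.381
```

Run:
```python
from look import *
p=look("knob4_top",["pointer","mark"],"top")
save(p,"k4c",(340,230,400,290),10)
p=look("knob4_wrist",["pointer","mark"])
o=manip.get_obs();print(o["joint_pos"].round(2),o["position"].round(4),o["ee_rot"].round(3),o["ft_force"].round(1))
```

```text
pointer [(0.43, [362.0, 249.0], [0.6147, -0.0748])]
mark [(0.43, [365.0, 249.0], [0.6147, -0.0802])]
pointer [(0.65, [90.0, 66.0], [0.612, -0.0833])]
mark []
[ 0.24  0.31 -0.03  1.95  0.01  0.86 -1.57] [ 0.4957 -0.1522  0.027 ] [ 0.995 -0.101  0.005 -0.   ] [-0.4  2.9 -3.4]
```

View pics/k4c.png

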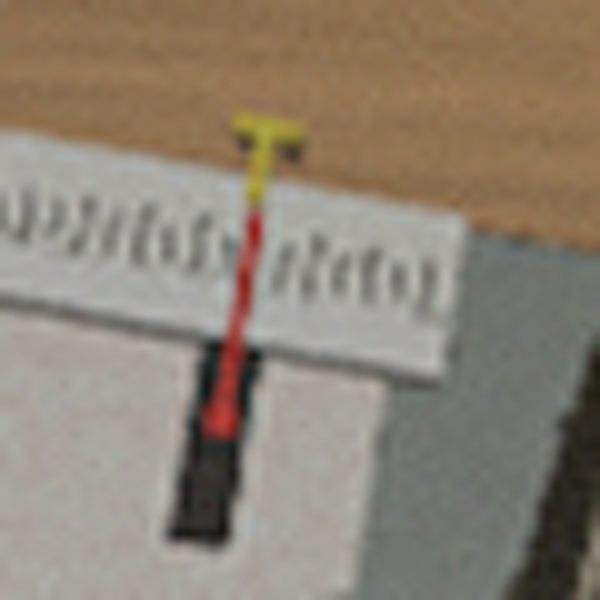

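The pointer tip at (256,210) in the crop is about 0.8 mm short of the yellow tip at (254,200). I'll add 4°, then release and lift.

Call:
{"method": "jog_arm", "body": {"translation": [[0,0,0],[0,0,0],[0,0,0],[0,0,0]], "turn": [-3,-5,-5,-5]}}

```text
clock: 13.1
position: [0.4957, -0.1522, 0.027]
ee_rot: [0.99, -0.143, 0.005, -0.0]
ft_force: [0.7, 2.2, -4.4]
grip_width: 0.381
```

Call:
{"method": "jog_arm", "body": {"translation": [[0,0,0],[0,0,0],[0,0,0],[0,0,0],[0,0,40],[0,0,80],[0,0,120],[0,0,160],[0,0,180],[0,0,180]], "turn": [0,0,0,0,0,7,14,21,28,35], "grip": 70}}

```text
clock: 13.93
position: [0.4982, -0.1529, 0.213]
ee_rot: [0.986, 0.164, 0.009, 0.0]
ft_force: [0.0, -0.0, -1.2]
grip_width: 0.82
```

Call:
{"method": "jog_arm", "body": {"translation": [[30,40,0],[30,40,0],[30,40,0],[30,40,0],[30,40,0],[30,40,0],[30,40,0],[30,40,0],[30,40,0],[30,40,0],[30,40,0]], "turn": [7,14,21,28,35,42,49,56,63,70,70]}}

```text
clock: 14.85
position: [0.5283, -0.1131, 0.2131]
ee_rot: [0.712, 0.702, 0.007, -0.005]
ft_force: [0.1, -1.1, 0.3]
grip_width: 0.818
```

Run:
```python
from look import *
p=look("knob5_wrist",["pointer","mark","stop_face"])
u=p and manip.pinpoint(p,"pointer")[0]["at"];u=[int(v) for v in u]
x0,y0=max(u[0]-75,0),max(u[1]-60,0);print(x0,y0)
save(p,"k5c",(x0,y0,x0+150,y0+110),5)
np.save("k5pose.npy",p["pose"])
```

```text
pointer [(0.73, [411.0, 181.0], [0.6133, -0.08]), (0.24, [359.0, 172.0], [0.5617, -0.0704])]
mark [(0.6, [408.0, 185.0], [0.6099, -0.084])]
stop_face [(0.88, [360.0, 173.0], [0.5639, -0.0721])]
336 121
```

View pics/k5c.png

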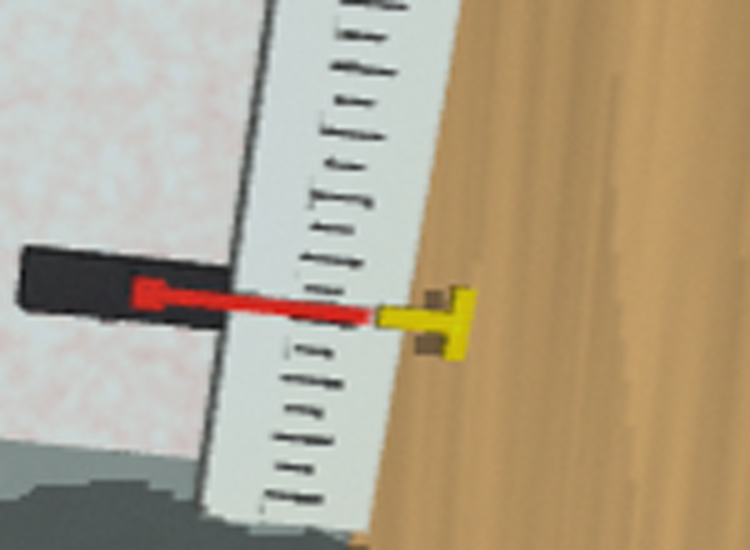

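The pointer and mark line up in the wrist picture, at (370,317) and (378,317) in the crop. Next come the blanks.

Call:
{"method": "jog_arm", "body": {"translation": [[-92,367,-10],[-92,367,-10],[-92,367,-10],[-92,367,-10],[-92,367,-10],[-92,367,-10],[-92,367,-10],[-92,367,-10],[-92,367,-10],[-92,367,-10],[-92,367,-10],[-92,367,-10]], "turn": [7,14,21,28,35,42,49,56,63,70,75,75]}}

```text
clock: 16.1
position: [0.4358, 0.2549, 0.2029]
ee_rot: [0.14, 0.99, 0.003, -0.008]
ft_force: [0.3, -0.6, -0.4]
grip_width: 0.819
```

```bash
cat > blk.py <<'E'
from look import *
def blanks():
    p=manip.camera("wrist"); o=manip.get_obs(); x=o["position"]; q=o["ee_rot"]
    print("tcp",x.round(4),"yaw",np.degrees(2*np.arctan2(q[1],q[0])).round(1),"q",o["joint_pos"].round(2),o["clock"])
    for d in manip.outline_of(p,"blank0")[:4]:
        r=rect(p,d["mask"],.010); W,H=r[1]; a=r[2] if W>H else r[2]+90
        print(round(d["confidence"],2),d["extent"],"c",np.round(r[0],1),"LxW",np.round((max(W,H),min(W,H)),1),"longdir",round((a+90)%180-90,1),"d",np.round(np.array(r[0])-x[:2]*1e3,1))
    print([(round(d["confidence"],2),w(p,d["at"],0)[:2].round(4)) for d in manip.pinpoint(p,"blank0")[:3]])
    return p
E
python3 -c "
from blk import *
save(blanks(),'bA')"
```

```text
tcp [0.4361 0.2542 0.2029] yaw 163.5 q [-0.06  0.14 -0.59  1.78  0.06  1.26  0.62] 16.15
0.97 [300.5, 227.0, 331.7, 275.4] c [469.9 234.6] LxW [49.4 28.7] longdir -17.1 d [ 33.8 -19.6]
0.65 [436.1, 287.7, 469.8, 327.8] c [571.4 359. ] LxW [39.5 31.9] longdir -28.1 d [135.3 104.8]
[(0.58, array([0.4694, 0.2333])), (0.56, array([0.579 , 0.3596]))]
```

View pics/bA.png

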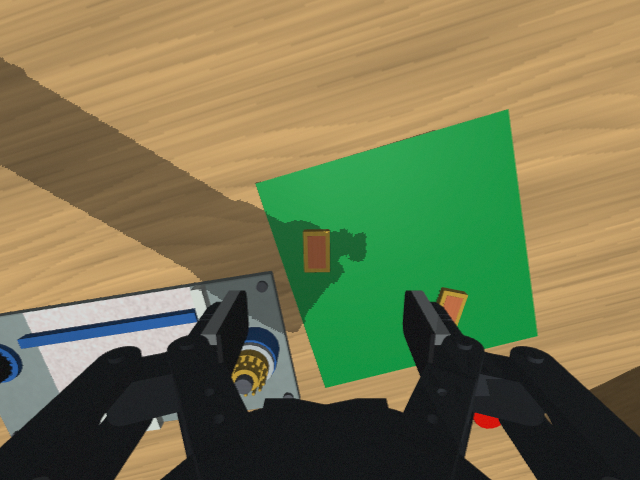

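Call:
{"method": "jog_arm", "body": {"translation": [[34,-20,-20],[34,-20,-60],[34,-20,-100],[34,-20,-140],[34,-20,-175],[34,-20,-195],[34,-20,-202],[34,-20,-202],[34,-20,-202]], "turn": [0,0,0,0,0,0,0,0,0], "grip": 50}}

```text
clock: 17.0
position: [0.4712, 0.2336, 0.002]
ee_rot: [0.145, 0.989, 0.003, -0.008]
ft_force: [-0.6, 0.5, 0.2]
grip_width: 0.585
```

Call:
{"method": "jog_arm", "body": {"translation": [[0,0,0],[0,0,0],[0,0,0],[0,0,0],[0,0,0]], "turn": [0,0,0,0,0], "grip": 15, "grip_force": 50}}

```text
clock: 17.42
position: [0.4727, 0.2342, 0.0043]
ee_rot: [0.146, 0.989, 0.004, -0.006]
ft_force: [-1.3, -1.4, 8.4]
grip_width: 0.307
```

Call:
{"method": "jog_arm", "body": {"translation": [[0,0,30],[0,0,70],[0,0,90],[0,0,90],[0,0,90]], "turn": [0,0,0,0,0]}}

```text
clock: 17.83
position: [0.4739, 0.2346, 0.0964]
ee_rot: [0.146, 0.989, 0.005, -0.004]
ft_force: [-0.2, -0.1, -2.2]
grip_width: 0.305
```

```bash
python3 -c "
from blk import *
save(blanks(),'bA2');print(manip.get_obs()['grip_width']*85.4)"
```

```text
tcp [0.4731 0.2341 0.0949] yaw 163.2 q [-0.06  0.3  -0.55  1.85  0.16  1.05  0.61] 17.8833
0.79 [293.3, 245.6, 359.8, 346.8] c [513.1 221.8] LxW [80.5 46.5] longdir -17.1 d [ 40.1 -12.2]
0.6 [485.4, 291.1, 545.5, 352.8] c [575.2 356.2] LxW [49.5 34.8] longdir -26.6 d [102.2 122.2]
[(0.68, array([0.5083, 0.2234])), (0.63, array([0.5752, 0.3566]))]
25.79487369872684
```

View pics/bA2.png

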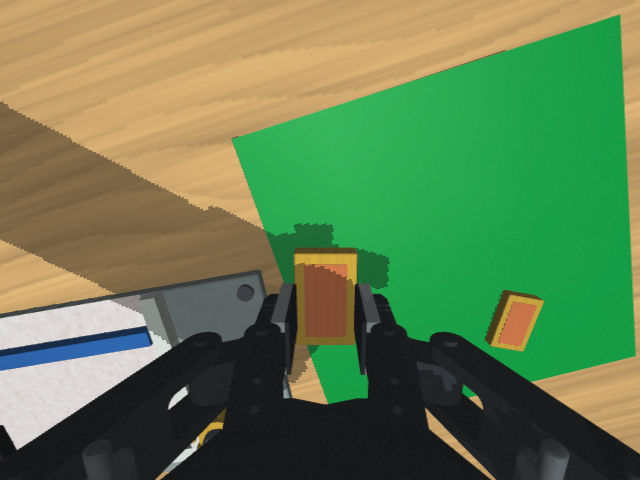

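Blank A is held centred between the pads; blank B is at (515,322). Carrying A to the bed.

Call:
{"method": "jog_arm", "body": {"translation": [[0,0,40],[30,-30,60],[50,-70,60],[78,-110,60],[78,-150,60],[78,-190,60],[78,-195,60],[78,-195,30],[78,-195,0],[78,-195,-20],[78,-195,-20]], "turn": [2,4,6,8,10,10.6,10.6,10.6,10.6,10.6,10.6]}}

```text
clock: 18.9
position: [0.5466, 0.0383, 0.0682]
ee_rot: [0.054, 0.998, 0.003, -0.011]
ft_force: [-0.6, 0.0, -1.5]
grip_width: 0.302
```

Call:
{"method": "jog_arm", "body": {"translation": [[4,1,-20],[4,1,-40],[4,1,-48],[4,1,-51],[4,1,-51],[4,1,-51]], "turn": [0,0,0,0,0,0]}}

```text
clock: 19.4
position: [0.5514, 0.0394, 0.0184]
ee_rot: [0.054, 0.998, 0.003, -0.01]
ft_force: [0.4, -0.3, -1.1]
grip_width: 0.301
```

Call:
{"method": "jog_arm", "body": {"translation": [[0,0,0],[0,0,0],[0,0,0],[0,0,40],[0,0,80],[0,0,120],[0,0,130],[0,0,130]], "turn": [0,0,0,0,0,0,0,0], "grip": 45}}

```text
clock: 20.07
position: [0.5537, 0.0397, 0.1529]
ee_rot: [0.054, 0.999, 0.003, -0.007]
ft_force: [0.4, 0.6, 0.5]
grip_width: 0.526
```

Run:
```python
from blk import *
p=blanks()
y=-.1075;R=np.array([[np.cos(y),-np.sin(y)],[np.sin(y),np.cos(y)]])
for d in manip.outline_of(p,"blank0")[:3]:
    r=rect(p,d["mask"],.022);print("jig",R.T@(np.array(r[0])-[541.8,0]),r[1:])
t=manip.camera("top")
for d in manip.outline_of(t,"blank0")[:4]: print(rect(t,d["mask"],.01))
```

```text
tcp [0.5525 0.0394 0.1504] yaw 173.8 q [ 0.24  0.28 -0.46  1.72  0.12  1.18  1.22] 20.1167
0.86 [306.8, 195.2, 340.3, 252.3] c [550.5  38.2] LxW [48.  28.8] longdir -6.2 d [-2.  -1.3]
0.28 [417.6, 202.4, 491.2, 266.9] c [572.9 151.4] LxW [66.1 55.6] longdir 48.2 d [ 20.4 112. ]
[(0.82, array([0.5511, 0.0375]))]
jig [ 1.67172841 38.87292325] ((27.588531494140625, 46.03986358642578), 83.77589416503906)
jig [ 11.33204057 149.05964296] ((63.3809928894043, 53.24995422363281), 48.21096420288086)
((574.955078125, 358.6219482421875), (29.244375228881836, 44.51285171508789), 61.900474548339844)
```

Call:
{"method": "jog_arm", "body": {"translation": [[22,319,50],[22,319,50],[22,319,50],[22,319,50],[22,319,50],[22,319,50],[22,319,50],[22,319,50],[22,319,50],[22,319,50],[22,319,50]], "turn": [-7,-14,-21,-21,-21,-21,-21,-21,-21,-21,-21]}}

```text
clock: 21.28
position: [0.5726, 0.3577, 0.1958]
ee_rot: [0.235, 0.972, 0.004, -0.011]
ft_force: [0.2, -0.9, 0.1]
grip_width: 0.528
```

```bash
python3 -c "
from blk import *
save(blanks(),'bB')"
```

```text
tcp [0.573  0.3568 0.196 ] yaw 152.8 q [-0.27  0.52 -0.5   1.33  0.22  1.36  0.33] 21.3333
0.77 [30.0, 307.3, 77.7, 357.4] c [549.8  29.6] LxW [48.9 39.6] longdir -6.4 d [ -23.2 -327.2]
[(0.86, array([0.5777, 0.3574])), (0.56, array([0.5457, 0.0259]))]
```

Call:
{"method": "jog_arm", "body": {"translation": [[3,1,-40],[3,1,-80],[3,1,-120],[3,1,-155],[3,1,-180],[3,1,-192],[3,1,-194],[3,1,-194],[3,1,-194]], "turn": [0,0,0,0,0,0,0,0,0], "grip": 50}}

```text
clock: 22.18
position: [0.5776, 0.3579, 0.0049]
ee_rot: [0.236, 0.972, 0.005, -0.01]
ft_force: [1.1, 0.3, 0.7]
grip_width: 0.585
```

Call:
{"method": "jog_arm", "body": {"translation": [[0,0,0],[0,0,0],[0,0,0],[0,0,0],[0,0,0]], "turn": [0,0,0,0,0], "grip": 15}}

```text
clock: 22.6
position: [0.5789, 0.3586, 0.0075]
ee_rot: [0.236, 0.972, 0.006, -0.008]
ft_force: [-1.6, -1.8, 9.5]
grip_width: 0.297
```

Call:
{"method": "jog_arm", "body": {"translation": [[0,0,30],[0,0,70],[0,0,110],[0,0,150],[0,-20,150],[0,-20,150]], "turn": [0,0,0,3,7,7]}}

```text
clock: 23.1
position: [0.5814, 0.3366, 0.1617]
ee_rot: [0.176, 0.984, 0.007, -0.006]
ft_force: [0.4, -1.1, -2.3]
grip_width: 0.295
```

```bash
python3 -c "
from blk import *
save(blanks(),'bB2')"
```

```text
tcp [0.5803 0.337  0.1593] yaw 159.5 q [-0.22  0.53 -0.52  1.39  0.24  1.29  0.47] 23.15
0.9 [0.0, 275.9, 43.1, 330.6] c [549.7  29.4] LxW [48.4 39.5] longdir -6.3 d [ -30.6 -307.6]
0.86 [296.5, 248.4, 355.5, 345.4] c [650.2 311.8] LxW [100.  57.] longdir -20.8 d [ 69.9 -25.2]
[(0.89, array([0.5478, 0.0229])), (0.57, array([0.6501, 0.3147]))]
```

View pics/bB2.png

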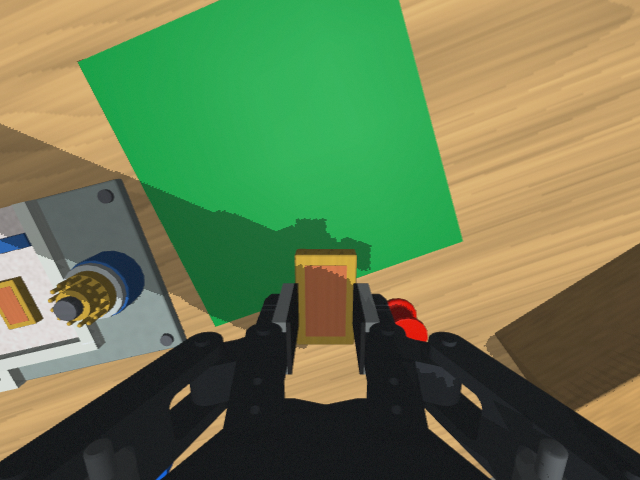

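Blank B is held centred in the pads. Carrying it to the bed.

Call:
{"method": "jog_arm", "body": {"translation": [[-32,-357,0],[-32,-357,0],[-32,-357,0],[-32,-357,0],[-32,-357,0],[-32,-357,0],[-32,-357,0],[-32,-357,0],[-32,-357,0],[-32,-357,0],[-32,-357,-40],[-32,-357,-80]], "turn": [7,14,14,14,14,14,14,14,14,14,14,14]}}

```text
clock: 24.25
position: [0.5481, -0.0179, 0.0772]
ee_rot: [0.057, 0.998, 0.005, -0.008]
ft_force: [0.4, -0.1, -2.1]
grip_width: 0.296
```

Call:
{"method": "jog_arm", "body": {"translation": [[1,-2,-30],[1,-2,-50],[1,-2,-56],[1,-2,-58],[1,-2,-58],[1,-2,-58]], "turn": [0,0,0,0,0,0]}}

```text
clock: 24.75
position: [0.5488, -0.0184, 0.0194]
ee_rot: [0.057, 0.998, 0.005, -0.008]
ft_force: [-3.3, 0.6, 6.2]
grip_width: 0.294
```

Call:
{"method": "jog_arm", "body": {"translation": [[0,0,0],[0,0,0],[0,0,0],[0,0,40],[0,0,80],[0,0,120],[0,0,150],[0,0,150]], "turn": [0,0,0,0,0,0,0,0], "grip": 45}}

```text
clock: 25.42
position: [0.552, -0.0178, 0.1761]
ee_rot: [0.057, 0.998, 0.005, -0.004]
ft_force: [1.8, 0.2, 0.2]
grip_width: 0.52
```

Run:
```python
from blk import *
p=blanks();save(p,"bed")
y=-.1075;R=np.array([[np.cos(y),-np.sin(y)],[np.sin(y),np.cos(y)]])
for d in manip.outline_of(p,"blank0")[:4]:
    r=rect(p,d["mask"],.022);print("jig",d["confidence"],R.T@(np.array(r[0])-[541.8,0]),r[1:])
t=manip.camera("top")
for d in manip.outline_of(t,"blank0")[:4]:
    r=rect(t,d["mask"],.022);print("top jig",d["confidence"],R.T@(np.array(r[0])-[541.8,0]),r[1:])
for k,z in [("wrench_grip",.037),("wrench_head",.025),("stand",0)]:
  for c in (t,):
    print(k,[(round(d["confidence"],2),w(c,d["at"],z)[:2].round(4)) for d in manip.pinpoint(c,k)[:2]])
```

```text
tcp [ 0.5508 -0.0181  0.1729] yaw 173.4 q [ 0.37  0.26 -0.47  1.71  0.11  1.22  1.32] 25.4667
0.9 [307.3, 190.8, 339.4, 249.7] c [550.  -19.9] LxW [50.5 28.8] longdir -6.0 d [-0.7 -1.8]
0.6 [369.0, 185.6, 404.0, 237.9] c [550.8  39.8] LxW [47.6 29.7] longdir -4.7 d [ 0.  57.9]
0.56 [256.6, 220.2, 274.6, 279.9] c [576.4 -80.3] LxW [65.9 14.6] longdir -9.9 d [ 25.7 -62.2]
0.25 [2.4, 206.4, 43.1, 294.8] c [ 551.  -314.9] LxW [88.1 39.2] longdir -21.8 d [   0.3 -296.8]
[(0.87, array([0.5492, 0.0407])), (0.58, array([ 0.5528, -0.0197]))]
jig 0.9 [  7.54311084 -18.90398411] ((27.691360473632812, 48.586002349853516), 84.04910278320312)
jig 0.6 [ 2.10100935 38.24959718] ((28.535869598388672, 45.79936981201172), 85.30433654785156)
jig 0.56 [ 38.99060694 -73.8798722 ] ((14.061654090881348, 63.34327697753906), 80.13607788085938)
jig 0.25 [  38.92485433 -300.71830056] ((37.670352935791016, 84.72135925292969), 68.18836975097656)
top jig 0.63 [-1.0439255  42.82620524] ((45.52180480957031, 28.70220375061035), 4.155015468597412)
wrench_grip [(0.6, array([ 0.5128, -0.3488]))]
wrench_head [(0.92, array([ 0.6094, -0.3353]))]
stand [(0.81, array([ 0.5182, -0.3556]))]
```

View pics/bed.png

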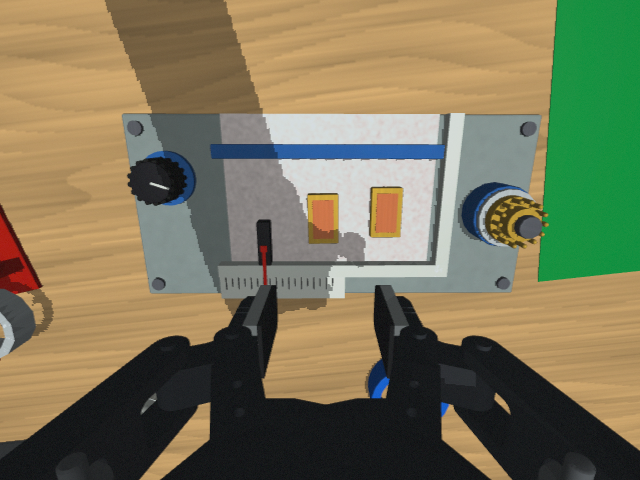

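Both blanks lie flat and in line in the bed at (323,219) and (387,212), with the jaw open behind them. Next is the wrench.

Call:
{"method": "jog_arm", "body": {"translation": [[-38,-330,27],[-38,-330,27],[-38,-330,27],[-38,-330,27],[-38,-330,27],[-38,-330,27],[-38,-330,27],[-38,-330,27],[-38,-330,27],[-38,-330,27],[-38,-330,27],[-38,-330,27]], "turn": [-7,-14,-21,-28,-35,-42,-49,-56,-63,-70,-77,-84]}}

```text
clock: 26.87
position: [0.5101, -0.3484, 0.1947]
ee_rot: [0.713, 0.701, 0.01, -0.004]
ft_force: [0.0, 0.9, 0.2]
grip_width: 0.527
```

Call:
{"method": "jog_arm", "body": {"translation": [[0,0,0],[0,0,0],[0,0,0],[0,0,0],[0,0,0],[0,0,0],[0,0,0],[0,0,0],[0,0,0],[0,0,0],[0,0,0],[0,0,0]], "turn": [-7,-14,-21,-28,-35,-42,-49,-56,-63,-70,-77,-81], "grip": 60}}

```text
clock: 27.87
position: [0.51, -0.3482, 0.1941]
ee_rot: [0.998, 0.067, 0.01, 0.003]
ft_force: [-0.5, -0.9, -0.2]
grip_width: 0.701
```

Run:
```python
from look import *
p=look("wr",["wrench_grip","wrench_head","stand","wrench"])
o=manip.get_obs();q=o["ee_rot"];print(o["joint_pos"].round(2),o["position"].round(4),np.degrees(2*np.arctan2(q[1],q[0])))
```

```text
wrench_grip [(0.89, [328.0, 224.0], [0.51, -0.3537])]
wrench_head []
stand [(0.81, [329.0, 212.0], [0.5138, -0.3541])]
wrench []
[ 0.44  0.32  0.1   1.56 -0.04  1.25 -0.87] [ 0.5101 -0.3484  0.1944] 8.23211226688773
```

View pics/wr.png

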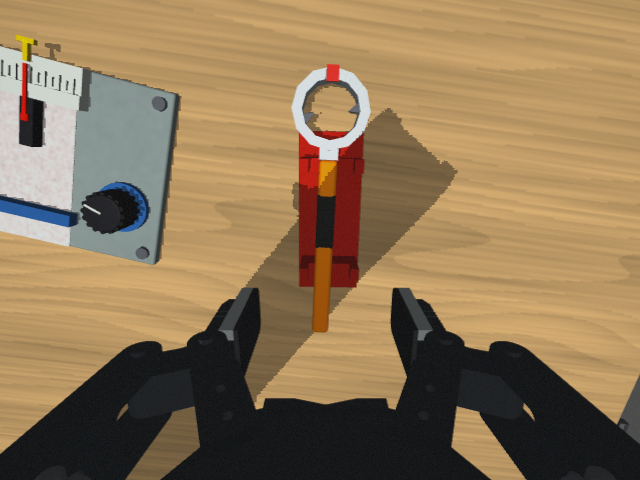

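Run:
```python
from look import *
p=manip.camera("wrist")
g=w(p,(326,222),.044);e=w(p,(320,328),.044);r=w(p,(331,108),.049);s=[w(p,u,.006) for u in((300,132),(362,132),(357,287),(300,287))]
print(g,e,r,np.degrees(np.arctan2(*(r-e)[1::-1])),np.linalg.norm(r-g),np.linalg.norm(g-e));print(np.array(s).round(3),np.mean(s,0))
```

```text
[ 0.51314927 -0.35115129  0.044     ] [ 0.40598418 -0.36069629  0.044     ] [ 0.60863069 -0.34135056  0.049     ] 5.453239065024294 0.09611324531915001 0.10758932490381119
[[ 0.588 -0.316  0.006]
 [ 0.596 -0.374  0.006]
 [ 0.438 -0.396  0.006]
 [ 0.43  -0.335  0.006]] [ 0.51299503 -0.35534611  0.006     ]
```

Call:
{"method": "jog_arm", "body": {"translation": [[3,-3,-40],[3,-3,-80],[3,-3,-120],[3,-3,-150],[3,-3,-170],[3,-3,-177],[3,-3,-177],[3,-3,-177]], "turn": [-2,-2.5,-2.5,-2.5,-2.5,-2.5,-2.5,-2.5]}}

```text
clock: 28.83
position: [0.5136, -0.3519, 0.0185]
ee_rot: [0.999, 0.05, 0.01, 0.004]
ft_force: [-0.1, 0.2, 0.4]
grip_width: 0.7
```

Call:
{"method": "jog_arm", "body": {"translation": [[0,0,0],[0,0,0],[0,0,0],[0,0,0],[0,0,0],[0,0,0]], "turn": [0,0,0,0,0,0], "grip": 5, "grip_force": 90}}

```text
clock: 29.33
position: [0.5144, -0.3519, 0.0199]
ee_rot: [0.999, 0.05, 0.011, 0.004]
ft_force: [-1.9, 2.1, 8.4]
grip_width: 0.168
```

Call:
{"method": "jog_arm", "body": {"translation": [[0,0,20],[0,0,50],[0,0,90],[0,0,130],[0,0,130],[0,0,130]], "turn": [0,0,0,0,0,0]}}

```text
clock: 29.83
position: [0.5154, -0.3526, 0.1525]
ee_rot: [0.999, 0.05, 0.013, 0.005]
ft_force: [0.6, 1.0, -5.7]
grip_width: 0.169
```

Run:
```python
from look import *
p=look("wr2",["wrench_grip","wrench_head"])
o=manip.get_obs();q=o["ee_rot"];print(o["joint_pos"].round(2),o["position"].round(4),np.degrees(2*np.arctan2(q[1],q[0])),o["ft_force"],o["torque"])
```

```text
wrench_grip [(0.56, [326.0, 322.0], [0.4393, -0.3632])]
wrench_head []
[ 0.44  0.37  0.11  1.6  -0.05  1.16 -0.91] [ 0.5133 -0.3511  0.1478] 5.746148329770731 [-0.95976973 -0.88241319 -5.03178387] [-0.00159796  0.05070182 -0.01988642]
```

View pics/wr2.png

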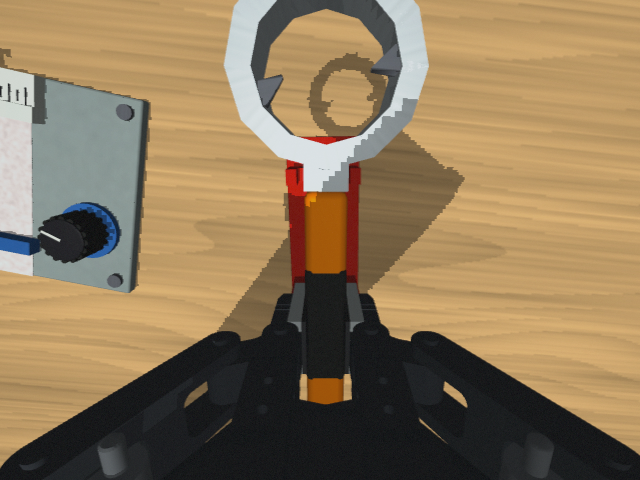

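The wrench is held level, with its ring (pawls visible) on the tool's +x side. Carrying it over the nut.

Call:
{"method": "jog_arm", "body": {"translation": [[0,0,20],[0,30,30],[0,60,30],[0,90,30],[10,120,30],[20,150,30],[30,180,30],[40,210,30],[50,240,30],[60,270,30],[70,300,30],[80,330,30]], "turn": [7,14,21,28,35,42,49,56,63,70,77,84]}}

```text
clock: 30.98
position: [0.5925, -0.0197, 0.1758]
ee_rot: [0.707, 0.708, 0.008, -0.006]
ft_force: [0.7, 0.3, -4.8]
grip_width: 0.171
```

Call:
{"method": "jog_arm", "body": {"translation": [[4,16,0],[8,32,0],[12,48,0],[16,64,0],[20,80,0],[24,96,0],[28,112,0],[32,128,0],[36,144,0],[40,160,0],[44,176,0],[48,192,0]], "turn": [7,14,21,28,35,42,49,56,63,70,77,84]}}

```text
clock: 31.98
position: [0.6398, 0.1728, 0.1734]
ee_rot: [0.049, 0.999, 0.002, -0.011]
ft_force: [-0.3, 0.6, -4.2]
grip_width: 0.169
```

Call:
{"method": "jog_arm", "body": {"translation": [[0,0,0],[0,0,0],[0,0,0],[0,0,0],[0,0,0]], "turn": [7,14,20,20,20]}}

```text
clock: 32.4
position: [0.6391, 0.1724, 0.1716]
ee_rot: [-0.124, 0.992, 0.0, -0.013]
ft_force: [-0.4, 0.1, -4.2]
grip_width: 0.167
```

```bash
cat > st.py <<'E'
from look import *
def st():
    o=manip.get_obs();q=o["ee_rot"];y=2*np.arctan2(q[1],q[0]);x=o["position"]
    print("q",o["joint_pos"].round(2),"x",(x*1e3).round(1),"yaw",np.degrees(y).round(1),"quat",q.round(3),"F",o["ft_force"].round(1),"T",o["torque"].round(2),"grip",(o["grip_width"]*85.4).round(1),"t",o["clock"])
    r=x+.095*np.array([np.cos(y),np.sin(y),0]);print("ring est",(r*1e3).round(1))
    return o
E
python3 - <<'E'
from st import *
st()
p=look("n1",["nut_seat","wrench_head"])
t=look("n1t",["nut_seat","wrench_head"],"top")
E
```

```text
Traceback (most recent call last):
  File "st.py", line 4, in st
    print("q",o["joint_pos"].round(2),"x",(x*1e3).round(1),"yaw",np.degrees(y).round(1),"quat",q.round(3),"F",o["ft_force"].round(1),"T",o["torque"].round(2),"grip",(o["grip_width"]*85.4).round(1),"t",o["clock"])
                                                                                                                                                                     ^^^^^^^^^^^^^^^^^^^^^^^^^^^^
AttributeError: 'float' object has no attribute 'round'
```

```bash
sed -i 's/(o\["grip_width"\]\*85.4).round(1)/round(o["grip_width"]*85.4,1)/' st.py
python3 - <<'E'
from st import *
st()
p=look("n1",["nut_seat","wrench_head"])
t=look("n1t",["nut_seat","wrench_head"],"top")
E
```

```text
q [ 0.09  0.54 -0.6   1.38  0.29  1.34  1.3 ] x [639.1 172.4 171.6] yaw 194.2 quat [-0.124  0.992  0.    -0.013] F [-0.4  0.1 -4.2] T [ 0.05 -0.12  0.01] grip 14.3 t 32.4
ring est [547.1 149.1 171.6]
nut_seat [(0.9, [307.0, 127.0], [0.5599, 0.1368])]
wrench_head []
nut_seat []
wrench_head []
```

View pics/n1.png

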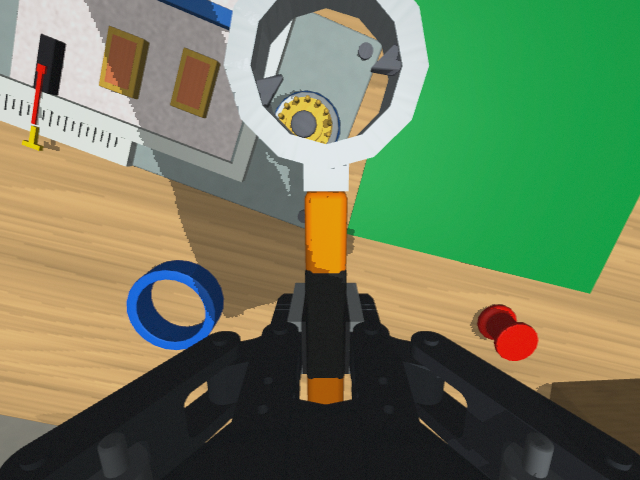

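Run:
```python
from st import *
p=manip.camera("wrist")
f=p["frame"].astype(int)
print("ring",w(p,(326.5,72),.201),"stud",w(p,(304,123),.078),"seat",w(p,(307,127),.046))
# ring outer edge widest columns -> world diameter check
print(np.linalg.norm(w(p,(225,65),.201)-w(p,(429,65),.201)))
for z in(.046,.069,.078):print(z,px(p,[.5568,.1392,z]),px(p,[.5595,.137,z]))
```

```text
ring [0.54862197 0.14848765 0.201     ] stud [0.55985945 0.13635198 0.078     ] seat [0.56068882 0.13700009 0.046     ]
0.0648175662331996
0.046 [310.9575848  122.59600552] [307.35979301 125.42911502]
0.069 [309.69336421 120.44148416] [305.76073028 123.5455882 ]
0.078 [309.13142386 119.48380913] [305.05015931 122.70861072]
```

Call:
{"method": "jog_arm", "body": {"translation": [[11,-11,-30],[11,-11,-60],[11,-11,-84],[11,-11,-88],[11,-11,-88],[11,-11,-88]], "turn": [0,0,0,0,0,0]}}

```text
clock: 33.25
position: [0.6513, 0.1623, 0.0869]
ee_rot: [-0.125, 0.992, 0.0, -0.011]
ft_force: [0.0, -0.6, -3.0]
grip_width: 0.17
```

Run:
```python
from st import *
o=st()
p=look("n2",["nut_seat","wrench_head"])
z=o["position"][2]
c=w(p,(326.5,72),z+.0295);print("ring",c)
for zz in(.046,.069,.078):print(zz,px(p,[.5595,.137,zz]))
```

```text
q [ 0.09  0.62 -0.57  1.44  0.34  1.2   1.3 ] x [651.3 162.3  86.9] yaw 194.4 quat [-0.125  0.992  0.    -0.011] F [ 0.  -0.6 -3. ] T [ 0.06 -0.07  0.01] grip 14.5 t 33.25
ring est [559.3 138.7  86.9]
nut_seat [(0.82, [321.0, 98.0], [0.5601, 0.1357])]
wrench_head []
ring [0.56057036 0.13811694 0.1164232 ]
0.046 [324.04437913  97.86020694]
0.069 [324.01049584  90.93194019]
0.078 [323.99435316  87.63117445]
```

View pics/n2.png

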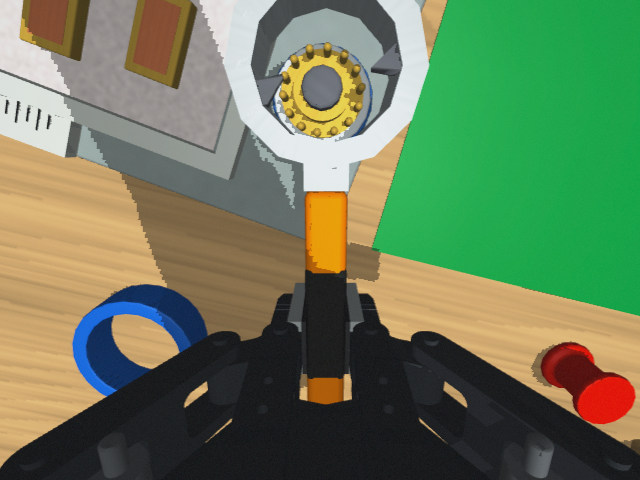

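The pin circle at (322,92) sits inside the ring, about 1.5 mm off centre. Shifting that much and lowering.

Call:
{"method": "jog_arm", "body": {"translation": [[0,-1.5,-10],[0,-1.5,-18],[0,-1.5,-24],[0,-1.5,-30],[0,-1.5,-36],[0,-1.5,-41],[0,-1.5,-45],[0,-1.5,-47],[0,-1.5,-47],[0,-1.5,-47]], "turn": [0,0,0,0,0,0,0,0,0,0]}}

```text
clock: 34.23
position: [0.6522, 0.1612, 0.0411]
ee_rot: [-0.125, 0.992, 0.0, -0.009]
ft_force: [2.3, 2.3, -4.2]
grip_width: 0.168
```

```bash
python3 -c "
from st import *
st()"
```

```text
q [ 0.08  0.67 -0.55  1.47  0.36  1.12  1.28] x [652.2 161.2  41.1] yaw 194.4 quat [-0.125  0.992  0.    -0.009] F [ 2.3  2.3 -4.2] T [ 0.44 -0.39 -0.17] grip 14.3 t 34.2333
ring est [560.2 137.6  41.1]
```

```bash
cat > arc.py <<'E'
from st import *
def arc(steps,c=(560,137.2),r=95):
    o=st();q=o["ee_rot"];y=np.degrees(2*np.arctan2(q[1],q[0]));x=o["position"]*1e3
    T=[];
    for s in steps:
        a=np.radians(y+s);T.append([int(round(c[0]-r*np.cos(a)-x[0])),int(round(c[1]-r*np.sin(a)-x[1])),0])
    print(T)
E
python3 -c "
from arc import *
arc(range(-7,-85,-7))"
```

```text
q [ 0.08  0.67 -0.55  1.47  0.36  1.12  1.28] x [652.2 161.2  41.1] yaw 194.4 quat [-0.125  0.992  0.    -0.009] F [ 2.3  2.3 -4.2] T [ 0.44 -0.39 -0.17] grip 14.3 t 34.2333
ring est [560.2 137.6  41.1]
[[2, -12, 0], [3, -23, 0], [2, -35, 0], [0, -46, 0], [-3, -57, 0], [-8, -68, 0], [-14, -78, 0], [-21, -87, 0], [-29, -95, 0], [-39, -102, 0], [-48, -108, 0], [-59, -113, 0]]
```

Call:
{"method": "jog_arm", "body": {"translation": [[2,-12,0],[3,-23,0],[2,-35,0],[0,-46,0],[-3,-57,0],[-8,-68,0],[-14,-78,0],[-21,-87,0],[-29,-95,0],[-39,-102,0],[-48,-108,0],[-59,-113,0]], "turn": [-7,-14,-21,-28,-35,-42,-49,-56,-63,-70,-77,-84]}}

```text
clock: 35.23
position: [0.5941, 0.0466, 0.0418]
ee_rot: [0.574, 0.819, 0.007, -0.005]
ft_force: [5.7, -0.4, -4.0]
grip_width: 0.165
```

```bash
python3 -c "
from arc import *
arc(range(-7,-85,-7))
p=manip.camera('wrist');save(p,'s1')"
```

```text
q [ 0.08  0.46 -0.28  1.72  0.13  0.98  0.11] x [594.1  46.6  41.8] yaw 110.0 quat [ 0.574  0.819  0.007 -0.005] F [ 5.7 -0.4 -4. ] T [-0.18 -0.97 -0.17] grip 14.1 t 35.2333
ring est [561.6 135.9  41.8]
[[-13, -2, 0], [-24, -4, 0], [-36, -4, 0], [-47, -3, 0], [-59, -1, 0], [-70, 3, 0], [-80, 8, 0], [-90, 14, 0], [-99, 21, 0], [-107, 30, 0], [-114, 39, 0], [-119, 49, 0]]
```

View pics/s1.png

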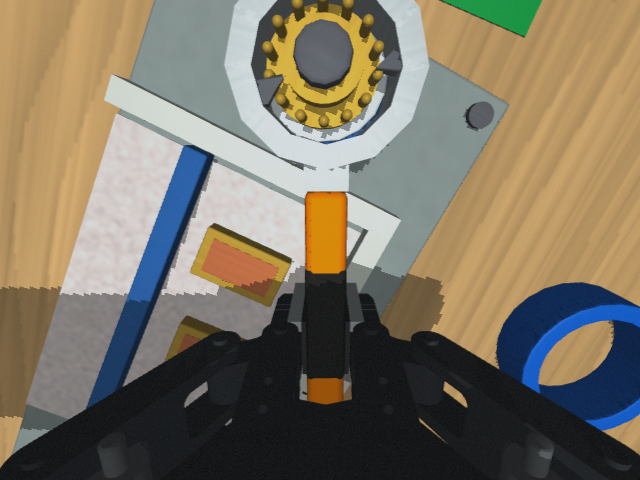

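The ring is seated on the nut and the jaw has moved towards the blanks. Continuing the stroke.

Call:
{"method": "jog_arm", "body": {"translation": [[-13,-2,0],[-24,-4,0],[-36,-4,0],[-47,-3,0],[-59,-1,0],[-70,3,0],[-80,8,0],[-90,14,0],[-99,21,0],[-107,30,0],[-114,39,0],[-119,49,0]], "turn": [-7,-14,-21,-28,-35,-42,-49,-56,-63,-70,-77,-84]}}

```text
clock: 36.28
position: [0.4728, 0.0956, 0.042]
ee_rot: [0.976, 0.219, 0.009, -0.0]
ft_force: [0.9, 0.7, -4.5]
grip_width: 0.17
```

```bash
cat > jaw.py <<'E'
from look import *
def jaw():
    # jaw face x in jig (mm) from blue pixels in the top view: bar top is 24 mm up
    y=-.1075;R=np.array([[np.cos(y),-np.sin(y)],[np.sin(y),np.cos(y)]])
    for c in ("top","scene"):
        p=manip.camera(c);f=p["frame"].astype(int)
        m=(f[...,2]>f[...,0]+40)&(f[...,2]>f[...,1]+25)
        v,u=np.nonzero(m)
        P=np.array([R.T@(w(p,(a,b),.024)[:2]-[.5418,0]) for a,b in zip(u,v)])*1e3
        k=(P[:,0]>-70)&(P[:,0]<25)&(P[:,1]>-60)&(P[:,1]<80)
        if k.sum()>20: print(c,"jaw centre x",np.median(P[k,0]).round(1),"-> face",np.median(P[k,0]).round(1)+6,"n",k.sum())
        else: print(c,"none")
        for d in manip.outline_of(p,"blank0")[:3]:
            r=rect(p,d["mask"],.022);print("  blank",round(d["confidence"],2),(R.T@(np.array(r[0])-[541.8,0])).round(1),np.round(r[1],0))
E
python3 -c "
from arc import *;from jaw import *
arc(range(-7,-50,-7))
jaw()"
```

```text
q [-0.19  0.22 -0.11  2.04  0.03  0.87 -1.45] x [472.8  95.6  42. ] yaw 25.3 quat [ 0.976  0.219  0.009 -0.   ] F [ 0.9  0.7 -4.5] T [ 0.25 -0.25  0.41] grip 14.5 t 36.2833
ring est [558.7 136.2  42. ]
[[-3, 12, 0], [-6, 23, 0], [-8, 34, 0], [-8, 46, 0], [-6, 58, 0], [-4, 69, 0], [0, 80, 0]]
top jaw centre x -25.3 -> face -19.3 n 170
  blank 0.78 [ 3.8 40.6] [28. 46.]
  blank 0.69 [  4.9 -16.9] [28. 47.]
scene jaw centre x -23.7 -> face -17.7 n 93
  blank 0.72 [  8.1 -12.8] [32. 48.]
  blank 0.57 [ 5.9 45.6] [31. 47.]
```

Call:
{"method": "jog_arm", "body": {"translation": [[-3,12,0],[-6,23,0],[-8,34,0],[-8,46,0],[-6,58,0],[-6,62,0],[-6,62,0]], "turn": [-7,-14,-21,-28,-35,-38,-38]}}

```text
clock: 37.07
position: [0.4657, 0.157, 0.041]
ee_rot: [0.994, -0.105, 0.006, 0.004]
ft_force: [-8.3, -1.0, -1.2]
grip_width: 0.164
```

```bash
python3 -c "
from arc import *;from jaw import *
arc(range(7,85,7))
jaw()"
```

```text
q [-0.36  0.24 -0.07  2.01  0.04  0.88 -2.24] x [465.7 157.   41. ] yaw -12.1 quat [ 0.994 -0.105  0.006  0.004] F [-8.3 -1.  -1.2] T [-0.18  1.22  0.04] grip 14.0 t 37.0667
ring est [558.6 137.1  41. ]
[[0, -11, 0], [-1, -23, 0], [0, -35, 0], [3, -46, 0], [7, -57, 0], [12, -67, 0], [18, -77, 0], [26, -86, 0], [34, -94, 0], [44, -100, 0], [54, -106, 0], [65, -110, 0]]
top jaw centre x -18.7 -> face -12.7 n 360
  blank 0.53 [10.5 41.1] [31. 48.]
  blank 0.5 [ 10.  -17.3] [28. 47.]
scene jaw centre x -17.4 -> face -11.399999999999999 n 205
  blank 0.66 [ 13.4 -13.6] [35. 49.]
  blank 0.63 [12.4 44.5] [30. 48.]
```

Blanks are being pushed along. Now the back stroke.

Call:
{"method": "jog_arm", "body": {"translation": [[0,-11,0],[-1,-23,0],[0,-35,0],[3,-46,0],[7,-57,0],[12,-67,0],[18,-77,0],[26,-86,0],[34,-94,0],[44,-100,0],[54,-106,0],[65,-110,0]], "turn": [7,14,21,28,35,42,49,56,63,70,77,84]}}

```text
clock: 38.27
position: [0.5316, 0.0445, 0.0412]
ee_rot: [0.806, 0.592, 0.007, -0.001]
ft_force: [-0.1, -0.0, -2.8]
grip_width: 0.168
```

```bash
python3 -c "
from arc import *;from jaw import *
arc(range(7,35,7))
jaw()"
```

```text
q [-0.01  0.33 -0.18  1.9   0.06  0.91 -0.52] x [531.6  44.5  41.2] yaw 72.7 quat [ 0.806  0.592  0.007 -0.001] F [-0.1 -0.  -2.8] T [ 0.3  -0.06 -0.11] grip 14.4 t 38.2667
ring est [559.9 135.2  41.2]
[[11, -1, 0], [23, -2, 0], [34, -2, 0], [46, -1, 0]]
top none
  blank 0.41 [ 14.8 -27.3] [31.  8.]
scene none
  blank 0.61 [ 24.6 -12.5] [23. 30.]
  blank 0.57 [12.1 44.4] [32. 48.]
```

Call:
{"method": "jog_arm", "body": {"translation": [[11,-1,0],[23,-2,0],[34,-2,0],[46,-1,0],[46,-1,0]], "turn": [7,14,21,28,28]}}

```text
clock: 38.88
position: [0.578, 0.044, 0.0411]
ee_rot: [0.641, 0.767, 0.007, -0.003]
ft_force: [0.1, -1.9, -2.1]
grip_width: 0.165
```

```bash
python3 -c "
from arc import *
arc(range(-7,-85,-7))"
```

```text
q [ 0.06  0.42 -0.25  1.77  0.11  0.95 -0.05] x [578.   44.   41.1] yaw 100.2 quat [ 0.641  0.767  0.007 -0.003] F [ 0.1 -1.9 -2.1] T [-0.17  0.07 -0.04] grip 14.1 t 38.8833
ring est [561.1 137.5  41.1]
[[-13, -2, 0], [-24, -2, 0], [-36, 0, 0], [-47, 3, 0], [-58, 7, 0], [-68, 12, 0], [-77, 19, 0], [-86, 27, 0], [-94, 36, 0], [-100, 45, 0], [-105, 56, 0], [-109, 67, 0]]
```

Call:
{"method": "jog_arm", "body": {"translation": [[-13,-2,0],[-24,-2,0],[-36,0,0],[-47,3,0],[-58,7,0],[-68,12,0],[-77,19,0],[-86,27,0],[-94,36,0],[-94,36,0]], "turn": [-7,-14,-21,-28,-35,-42,-49,-56,-63,-63]}}

```text
clock: 39.72
position: [0.482, 0.0806, 0.041]
ee_rot: [0.949, 0.315, 0.006, 0.001]
ft_force: [-0.8, -6.5, -2.5]
grip_width: 0.166
```

```bash
python3 -c "
from arc import *;from jaw import *
arc([-3,-6,-9,-12,-15,-18,-21,-24,-27,-30])
jaw()"
```

```text
q [-0.15  0.24 -0.12  2.02  0.04  0.87 -1.22] x [482.   80.6  41. ] yaw 36.7 quat [0.949 0.315 0.006 0.001] F [-0.8 -6.5 -2.5] T [-1.08 -0.04 -0.33] grip 14.2 t 39.7167
ring est [558.1 137.4  41. ]
[[-1, 4, 0], [-4, 8, 0], [-6, 12, 0], [-8, 17, 0], [-10, 21, 0], [-12, 26, 0], [-13, 31, 0], [-15, 36, 0], [-16, 41, 0], [-16, 46, 0]]
top jaw centre x -9.2 -> face -3.1999999999999993 n 132
  blank 0.87 [19.3 41.4] [30. 46.]
  blank 0.5 [ 19.1 -17.2] [28. 45.]
scene jaw centre x -7.8 -> face -1.7999999999999998 n 73
  blank 0.65 [21.4 44.2] [32. 47.]
  blank 0.65 [ 20.9 -13.1] [33. 47.]
```

Call:
{"method": "jog_arm", "body": {"translation": [[-1,4,0],[-4,8,0],[-6,12,0],[-8,17,0],[-10,21,0],[-12,26,0],[-12,26,0]], "turn": [-3,-6,-9,-12,-15,-18,-18]}}

```text
clock: 40.5
position: [0.4691, 0.1055, 0.0404]
ee_rot: [0.986, 0.168, 0.004, 0.002]
ft_force: [-5.8, -3.4, 1.4]
grip_width: 0.166
```

```bash
python3 -c "
from arc import *;from jaw import *
arc([-3,-6,-9,-12,-15,-18,-21,-24,-27,-30])
jaw()"
```

```text
q [-0.23  0.22 -0.1   2.04  0.04  0.87 -1.58] x [469.1 105.5  40.4] yaw 19.3 quat [0.986 0.168 0.004 0.002] F [-5.8 -3.4  1.4] T [-0.57  1.02 -0.01] grip 14.2 t 40.5
ring est [558.8 136.9  40.4]
[[0, 5, 0], [-2, 10, 0], [-3, 15, 0], [-3, 20, 0], [-4, 25, 0], [-4, 30, 0], [-4, 35, 0], [-4, 40, 0], [-3, 44, 0], [-2, 49, 0]]
top jaw centre x -5.9 -> face 0.09999999999999964 n 244
  blank 0.72 [ 22.4 -18.2] [30. 47.]
  blank 0.66 [22.1 40.6] [28. 45.]
scene jaw centre x -4.5 -> face 1.5 n 146
  blank 0.76 [ 24.4 -13.1] [32. 44.]
  blank 0.62 [23.1 44. ] [33. 45.]
  blank 0.19 [-34.9 101.6] [143.  65.]
```

Call:
{"method": "jog_arm", "body": {"translation": [[0,5,0],[-2,10,0],[-2,10,0]], "turn": [-3,-6,-6]}}

```text
clock: 40.95
position: [0.4663, 0.1145, 0.0402]
ee_rot: [0.993, 0.117, 0.003, 0.003]
ft_force: [-5.2, -5.4, 2.9]
grip_width: 0.165
```

Call:
{"method": "jog_arm", "body": {"translation": [[-1,5,0],[-1,9,0],[-1,9,0]], "turn": [-3,-5,-5]}}

```text
clock: 41.2
position: [0.4648, 0.1215, 0.0401]
ee_rot: [0.997, 0.073, 0.002, 0.005]
ft_force: [-4.2, -9.4, 4.5]
grip_width: 0.167
```

```bash
python3 -c "
from arc import *;from jaw import *
arc([-3,-6,-9,-12,-15,-18,-21,-24,-27,-30])
jaw()"
```

```text
q [-0.28  0.23 -0.09  2.03  0.04  0.88 -1.81] x [464.8 121.5  40.1] yaw 8.4 quat [0.997 0.073 0.002 0.005] F [-4.2 -9.4  4.5] T [-1.94  0.24  0.7 ] grip 14.3 t 41.2
ring est [558.8 135.5  40.1]
[[1, 7, 0], [0, 12, 0], [0, 17, 0], [0, 22, 0], [1, 27, 0], [2, 31, 0], [2, 36, 0], [4, 41, 0], [5, 46, 0], [7, 51, 0]]
top jaw centre x -5.5 -> face 0.5 n 283
  blank 0.87 [23.3 40.4] [29. 47.]
  blank 0.53 [ 21.8 -16.4] [29. 47.]
  blank 0.51 [198.2  74.9] [93. 83.]
scene jaw centre x -4.6 -> face 1.4000000000000004 n 159
  blank 0.69 [26.  43.9] [31. 47.]
  blank 0.69 [ 22.7 -14. ] [37. 52.]
```

Call:
{"method": "jog_arm", "body": {"translation": [[0,5,0],[0,8,0],[0,8,0],[0,8,0]], "turn": [-2,-4,-4,-4]}}

```text
clock: 41.73
position: [0.4644, 0.1261, 0.0398]
ee_rot: [0.999, 0.04, 0.001, 0.006]
ft_force: [-2.9, -13.7, 2.3]
grip_width: 0.169
```

```bash
python3 -c "
from arc import *
arc([7,14,21,28])"
```

```text
q [-0.29  0.23 -0.08  2.03  0.04  0.88 -1.89] x [464.4 126.1  39.8] yaw 4.6 quat [0.999 0.04  0.001 0.006] F [ -2.9 -13.7   2.3] T [-2.72  0.19  0.85] grip 14.5 t 41.7333
ring est [559.1 133.7  39.8]
[[3, -8, 0], [6, -19, 0], [10, -30, 0], [16, -40, 0]]
```

The hard stop is confirmed: force is rising (about 1.3 N·m) with almost no motion. Relaxing ccw, then lifting off.

Call:
{"method": "jog_arm", "body": {"translation": [[2,-6,0],[3,-10,0],[4,-14,0],[4,-14,0]], "turn": [5,9,11,11]}}

```text
clock: 42.07
position: [0.4677, 0.1105, 0.0398]
ee_rot: [0.991, 0.137, 0.001, 0.007]
ft_force: [-7.1, -4.1, 4.6]
grip_width: 0.168
```

```bash
python3 -c "
from arc import *;from jaw import *
arc([0])
jaw()"
```

```text
q [-0.25  0.23 -0.1   2.03  0.05  0.88 -1.67] x [467.7 110.5  39.8] yaw 15.8 quat [0.991 0.137 0.001 0.007] F [-7.1 -4.1  4.6] T [-0.75  0.78 -0.06] grip 14.4 t 42.0667
ring est [559.1 136.3  39.8]
[[1, 1, 0]]
top jaw centre x -5.5 -> face 0.5 n 253
  blank 0.87 [ 22.4 -16.5] [25. 42.]
  blank 0.61 [198.4  73.9] [89. 81.]
  blank 0.55 [23.3 40.7] [31. 47.]
scene jaw centre x -4.4 -> face 1.5999999999999996 n 143
  blank 0.78 [ 24.4 -13.6] [32. 47.]
  blank 0.59 [25.3 44.4] [32. 48.]
```

Call:
{"method": "jog_arm", "body": {"translation": [[-1,0,3],[-1,0,10],[-1,0,18],[-1,0,28],[-1,0,45],[-1,0,75],[-1,0,110],[-1,0,130],[-1,0,130]], "turn": [0,0,0,0,0,0,0,0,0]}}

```text
clock: 43.02
position: [0.4687, 0.1118, 0.1751]
ee_rot: [0.991, 0.137, 0.004, 0.006]
ft_force: [0.7, 0.2, -3.8]
grip_width: 0.164
```

```bash
python3 -c "
from arc import *;from jaw import *
arc([0])
p=look('l1',['wrench_head','wrench_grip'])
jaw()
t=look('l1t',['stand','wrench_grip','pointer','mark'],'top')
t=look('l1s',['stand','wrench_grip'],'scene')"
```

```text
q [-0.24  0.06 -0.1   1.9   0.02  1.17 -1.65] x [468.7 111.8 175.1] yaw 15.7 quat [0.991 0.137 0.004 0.006] F [ 0.7  0.2 -3.8] T [ 0.08 -0.03  0.06] grip 14.0 t 43.0167
ring est [560.1 137.5 175.1]
[[0, 0, 0]]
wrench_head []
wrench_grip [(0.64, [326.0, 321.0], [0.3804, 0.0829])]
top jaw centre x -5.5 -> face 0.5 n 199
  blank 0.87 [ 22.8 -17.3] [28. 46.]
  blank 0.52 [23.3 40.6] [28. 46.]
scene jaw centre x -4.6 -> face 1.4000000000000004 n 110
  blank 0.74 [ 23.7 -13.2] [33. 48.]
  blank 0.69 [25.2 44.1] [31. 46.]
stand [(0.98, [494.0, 308.0], [0.5149, -0.3556])]
wrench_grip [(0.21, [306.0, 270.0], [0.5608, 0.0381])]
pointer [(0.59, [363.0, 248.0], [0.6166, -0.077]), (0.58, [306.0, 270.0], [0.5625, 0.0374]), (0.49, [335.0, 269.0], [0.5679, -0.0219])]
mark [(0.57, [365.0, 251.0], [0.61, -0.0801])]
stand [(0.62, [288.0, 134.0], [0.5132, -0.3572])]
wrench_grip [(0.62, [406.0, 208.0], [0.3844, 0.0409]), (0.24, [301.0, 216.0], [0.6223, -0.0664])]
```

Call:
{"method": "jog_arm", "body": {"translation": [[45,-465,0],[45,-465,0],[45,-465,0],[45,-465,0],[45,-465,0],[45,-465,0],[45,-465,0],[45,-465,0],[45,-465,0],[45,-465,0],[45,-465,0],[45,-465,0]], "turn": [-2,-4,-6,-8,-9,-9,-9,-9,-9,-9,-9,-9]}}

```text
clock: 44.77
position: [0.5093, -0.3621, 0.1695]
ee_rot: [0.998, 0.055, -0.001, 0.009]
ft_force: [-2.2, -1.5, -4.2]
grip_width: 0.163
```

Call:
{"method": "jog_arm", "body": {"translation": [[0,0,0],[0,0,0]], "turn": [0,0]}}

```text
clock: 44.93
position: [0.5084, -0.3637, 0.169]
ee_rot: [0.999, 0.053, -0.001, 0.009]
ft_force: [-0.6, 0.1, -4.9]
grip_width: 0.168
```

```bash
python3 -c "
from arc import *
st()
p=look('l2',['stand'])
save(p,'l2')"
```

```text
q [ 0.3   0.37  0.3   1.57 -0.1   1.21 -0.85] x [ 508.4 -363.7  169. ] yaw 6.1 quat [ 0.999  0.053 -0.001  0.009] F [-0.6  0.1 -4.9] T [ 0.    0.04 -0.06] grip 14.3 t 44.9333
ring est [ 602.8 -353.6  169. ]
stand [(0.75, [312.0, 211.0], [0.5126, -0.355])]
```

View pics/l2.png

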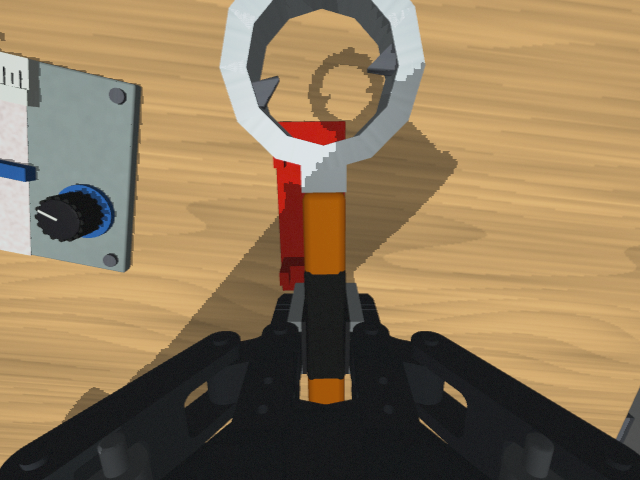

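The wrench is still straight in the grip, but the arm overshot about 10 mm past the stand. Correcting and lowering.

Call:
{"method": "jog_arm", "body": {"translation": [[5,10,0],[5,10,-40],[5,10,-80],[5,10,-110],[5,10,-125],[5,10,-125],[5,10,-125]], "turn": [1,1,1,1,1,1,1]}}

```text
clock: 45.62
position: [0.5153, -0.3489, 0.0444]
ee_rot: [0.998, 0.065, -0.001, 0.008]
ft_force: [-0.1, 0.1, -3.8]
grip_width: 0.164
```

```bash
python3 -c "
from st import *
st()"
```

```text
q [ 0.31  0.49  0.26  1.68 -0.13  0.98 -0.83] x [ 515.3 -348.9   44.4] yaw 7.5 quat [ 0.998  0.065 -0.001  0.008] F [-0.1  0.1 -3.8] T [-0.01  0.    0.04] grip 14.0 t 45.6167
ring est [ 609.5 -336.5   44.4]
```

Call:
{"method": "jog_arm", "body": {"translation": [[-1,-4,-6],[-1,-4,-13],[-1,-4,-19],[-1,-4,-23],[-1,-4,-24],[-1,-4,-24]], "turn": [0,0,0,0,0,0]}}

```text
clock: 46.12
position: [0.5144, -0.3529, 0.0207]
ee_rot: [0.998, 0.065, -0.001, 0.008]
ft_force: [-0.2, 1.0, 0.7]
grip_width: 0.168
```

```bash
python3 -c "
from st import *
st()"
```

```text
q [ 0.32  0.52  0.26  1.69 -0.14  0.94 -0.81] x [ 514.4 -352.9   20.7] yaw 7.5 quat [ 0.998  0.065 -0.001  0.008] F [-0.2  1.   0.7] T [0.25 0.14 0.04] grip 14.4 t 46.1167
ring est [ 608.6 -340.5   20.7]
```

Fz went from -3.8 to +0.7 N, so the stand now carries the wrench. Opening and backing straight up.

Call:
{"method": "jog_arm", "body": {"translation": [[0,0,0],[0,0,0],[0,0,0],[0,0,0],[0,0,15],[0,0,45],[0,0,85],[0,0,125],[0,0,160],[0,0,180],[0,0,180],[0,0,180]], "turn": [0,0,0,0,0,0,0,0,0,0,0,0], "grip": 50}}

```text
clock: 47.12
position: [0.515, -0.3533, 0.202]
ee_rot: [0.998, 0.065, 0.0, 0.008]
ft_force: [-0.3, 0.0, -0.8]
grip_width: 0.587
```

Run:
```python
from st import *; from jaw import jaw
st()
p=look("f1",["stand","wrench_grip","wrench_head"])
t=look("f1t",["stand","wrench_grip","wrench_head","tin","tape","spool"][:3],"top")
Y=-.1075;R=np.array([[np.cos(Y),-np.sin(Y)],[np.sin(Y),np.cos(Y)]])
f=t["frame"].astype(int)
for n,m in (("red",(f[...,0]>f[...,1]+70)&(f[...,0]>f[...,2]+70)&(f[...,2]<90)),("yel",(f[...,0]>f[...,2]+80)&(f[...,1]>f[...,2]+70)&(f[...,0]-f[...,1]<45))):
    v,u=np.nonzero(m);P=np.array([R.T@(w(t,(a,b),.026)[:2]-[.5418,0]) for a,b in zip(u,v)])*1e3
    k=(P[:,0]>40)&(P[:,0]<105)&(P[:,1]>-110)&(P[:,1]<-45);print(n,k.sum(),"jig y",np.median(P[k,1]),"x",P[k,0].min(),P[k,0].max())
for k in("tin","tape","spool"): print(k,[w(t,d["at"],0)[:2].round(3) for d in manip.pinpoint(t,k)[:1]])
jaw()
```

```text
q [ 0.29  0.34  0.29  1.53 -0.09  1.27 -0.85] x [ 515.  -353.3  202. ] yaw 7.5 quat [0.998 0.065 0.    0.008] F [-0.3  0.  -0.8] T [0.08 0.03 0.03] grip 50.1 t 47.1167
ring est [ 609.2 -340.9  202. ]
stand [(0.63, [324.0, 214.0], [0.511, -0.3571])]
wrench_grip [(0.82, [322.0, 223.0], [0.5099, -0.3551])]
wrench_head []
stand [(0.76, [494.0, 306.0], [0.5184, -0.3554])]
wrench_grip [(0.57, [498.0, 306.0], [0.5143, -0.3526])]
wrench_head [(0.97, [490.0, 262.0], [0.6065, -0.3388])]
red 21 jig y -72.79176298043859 x 40.37388449917604 76.56035574848381
yel 20 jig y -72.42165117573077 x 80.71705381366739 97.03429420671081
tin [array([ 0.727, -0.225])]
tape [array([0.747, 0.05 ])]
spool [array([0.706, 0.375])]
top jaw centre x -5.7 -> face 0.2999999999999998 n 362
  blank 0.67 [23.3 39.7] [30. 46.]
  blank 0.64 [ 22.5 -17.4] [27. 45.]
scene jaw centre x -4.5 -> face 1.5 n 204
  blank 0.5 [ 24.3 -14.3] [32. 47.]
  blank 0.48 [24.2 43.3] [32. 48.]
```

```bash
python3 -c "
from workcell import manip
print(manip.hand_in())"
```

```text
the job is handed in; nothing more can be done
None
```

The job is handed in at about 47 s on the robot clock. `hand_in()` gives no verdict, so what follows rests on my own last checks.

I turned the knob until the pointer met the mark and laid both blanks in the bed; only two were present. I then seated the wrench, tightened the nut in two clockwise strokes, and laid the wrench back on its stand.

Last checks:
- **Pointer and mark:** they agree within about 0.4 mm in jig y.
- **Jaw:** its face measures 0.3 mm (top camera) and 1.5 mm (scene camera) past the nominal home position, a disagreement within calibration error. The hard stop was felt at about 1.3 N·m on the wrench.
- **Blanks:** they sit at about jig (23, 40) and (22.5, −17) mm and still look square to the jaw. The scene camera put them about 3 mm further along y, still well within the limits.
- **Wrench:** its grip is within about 5 mm of the stand centre and close to parallel with it. It was flat on the saddles by force reading when released.
- **Tin, tape and spool:** each measured within about 1 cm of its starting position, which is no more than the detection scatter.
- **Gripper:** it is open and clear, 0.2 m up.

One blank was about 35 mm from where it first stood when I reached it, apparently knocked aside, so I measured it again before picking it up. The network missed the second blank's outline and the wrench head in some pictures. I used pinpoint positions or the geometry there instead.

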